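# Nest the graded pots in the sliding crock

### The arm

A 6-joint arm with a two-finger parallel gripper is mounted at the origin on the work surface. World frame = base frame: x ahead of the robot, y to its left, z up, the work surface at z = 0. Lengths are in m, angles in rad, forces in N, time in s.
With the tool pointing down it reaches from about 0.35 to 0.775 m from the base axis. Payload 7.3 kg.
Tool frame: the origin (TCP) lies on the centre line of the jaws, within the pads' length; the fingertips stand 17 mm ahead of it and the grasp point (between the pads) lies 2 mm behind it (robot.tip_extent is the distance from the TCP to the fingertips, in m); z points along the fingers, y is the line along which they close (so a half turn about z gives the same grasp; the last joint's range is limited). The gripper opens to 92 mm and grips with 3 to 60 N. Pads are 19 mm wide; open, the fingers measure 130 mm over their backs; the gripper's body (75 mm by 190 mm) begins 47 mm behind the grasp point.
Start: joints at [1.14, 0.342, 1.524, -0, 1.275, -0.146], TCP at [0.147, 0.504, 0.221] pointing down, gripper open.
Joint ranges: [-2.53, 2.53], [-0.77, 2.02], [0.04, 2.7], [-1, 4.14], [0.28, 2.66], [-3.11, 3.11]. Speed limits (rad/s): [2.57, 2.57, 3.14, 3.14, 3.14, 3.14].

### API

Orientations are given as [roll, pitch, yaw] about the fixed x, y, z axes, in that order (R = Rz(yaw) Ry(pitch) Rx(roll)).
In Python, from cell import robot gives the robot as it stands.
- The arm moves only by the tool step_arm, never from a script. Its argument "motion" is a list of rows, each a list of 2 entries, a list of its own where there are three numbers: the shift along the tool's x, y, z in units of 60 mm (1.0 is 60 mm), then the turn about the tool's z in rad. In form: [[[x, y, z], spin], ...]. A call has 1 to 10 rows; each row is the pose to reach, as a shift and turn from the pose commanded when the call began, along the tool's axes at that moment; what a row does not reach only later rows make up. A row lasts 1/8 s, in which the tool goes at most 62.5 mm and 10.7 degrees, less where a joint would pass 70% of its speed; a pose out of reach is approached as far as the arm can. A call with a gripper value outside its range is refused whole. "hand" is the closure in counts, from 0 (fully open) to 255 (shut), set as the call begins (left out, the last holds). The fingers move at their own pace and stop on an object; "squeeze" is the grip in N (left out, the last holds). Time passes only in rows, so rows that repeat a pose let the fingers close. It gives the time, the measured TCP pose, the force, the opening and the grip force at its end, in the units of the state.
- robot.observe(): the state, without advancing time (a new reading comes with each control period).
- robot.read_camera(name): name is "scene" or "top" or "wrist"; returns a dict with "pixels" (384x512x3 uint8, red, green, blue), "intrinsics" (3x3 intrinsics, pixels), "xyz" and "rotation" of the camera in the world; the wrist camera has in their place "T_tool_cam" (4x4, takes a point from camera to tool coordinates, whose origin is the TCP and whose axes are the flange's). Camera axes: x right, y up, looking along -z (the intrinsics and any distortion apply to the point x, -y, -z); pixel columns grow to the right and rows downward; lengths in m; the calibration is good to about 2 mm. A picture is of the moment at which its call begins: read the wrist's pose just before it. There is no depth.
- robot.hand_in(): hands the job in; it is judged then, once.
The state is a dict: "time": time; "qpos": joint angles; "qvel": joint speeds; "joint_efforts": joint torques, N m; "tool_pos": TCP position; "tool_rot": TCP orientation; "contact_force": force on the tool from outside, world axes, zero at the start; "torque": the same for the moment, N m; "opening": finger opening in m; "grip_force": force on a finger pad.
Only numpy, scipy, OpenCV 4.12 (cv2) and the standard library are available. Lean on these libraries where they do the work, as an engineer would, in place of code of your own. Each camera call takes 0.05 s, during which the arm holds its last target. There are 200 camera calls.

### The job

Nest the three pots in size order: the white medium pot fully home inside the terracotta crock, foot against its floor, and the blue small pot fully home inside the white one. Slide the crock's cradle across to line up with each lane in turn, do not force the pots, and leave the bucket, beaker and brush where they are.

Things in the scene. Friction and masses are not known exactly. Their poses are not given: they have to be found in the camera images.
- bench: Fixed plywood jig, 270 (x) by 320 (y) by 14 mm. Origin: centre of its underside, on the table; +x from the lanes to the crock, +y along the cradle's slide. Two lanes along x at y = +60 and -60 mm, each two 10 mm steel rods 14 mm either side of its centre line, x = -120 to 0, tops 51 mm above the table. Beside and above the rods there is free room for fingers.
- cradle (a joint): Place (m) of the sliding cradle along the bench's y: 0 in the middle, +0.060 crock in line with the lane at y = +60 mm, -0.060 with the one at -60 mm (within 5 mm will do); stops at +-0.085. About 3 N of friction; stays where left. The crock's lower rim passes 15 mm beyond the rod ends, so a pot sticking out over the ends blocks it.
- cradle_post (a point): Point on the cradle's upright wooden grip post, diameter 18 mm, 12 mm below its top (top 150 mm above the table). It stands behind the crock at bench x = 122 mm, on the cradle's centre line, 18 mm clear of the crock's foot (crock top: 141 mm above the table at the mouth, 125 at the foot). Push it sideways or pinch it from above.
- crock_mouth (a point): Centre of the mouth of the terracotta crock strapped lying on the cradle, 20 mm beyond the rod ends; axes as the bench's, x into the crock. 80 mm long, outer radius 52 mm at mouth, 44 at foot, wall 4, floor 6. Lowest inner line level, 40 mm above the table. Pots fully home: medium foot centre 73 mm in x from here (15 lower), small foot centre 66 mm (21 lower).
- medium_mouth (a point): Centre of the mouth (towards the robot) of the white medium pot, outer radius 41 mm here, wall 4 mm. Best pushed by the rim at mid-height, left and right at once, with the two fingers 62 mm apart (inner faces). It steps down 8 mm from the rods into the crock. Fully home its rim stands 6 mm out of the crock. Axes roll with the pot: use the position only.
- medium_foot (a point): Centre of the underside of the medium pot's closed foot (towards the crock), outer radius 33 mm, 80 mm along the pot's axis from its mouth. Position only.
- small_mouth (a point): Centre of the mouth (towards the robot) of the blue small pot, outer radius 30.5 mm here, wall 4 mm. Best pushed by the rim at mid-height, left and right at once, with the two fingers 44 mm apart (inner faces). It steps down 4 mm from the rods into the medium pot. Fully home its rim stands 6 mm out of the medium pot. Axes roll with the pot: use the position only.
- small_foot (a point): Centre of the underside of the small pot's closed foot (towards the crock), outer radius 22.5 mm, 80 mm along the pot's axis from its mouth. Position only.
- medium: White medium pot, 80 mm long, 6 mm floor, about 240 g, glazed and slippery (1 to 3 N moves it), lying on its side along the rods of one lane (either one), mouth to the robot, foot to the crock, foot 9 to 33 mm short of the rod ends. Tapered, so its axis dips 0.1 rad to the foot. Origin on its lowest line at the start, halfway along.
- small: Blue small pot, 80 mm long, 6 mm floor, about 160 g, lying in the same way on the other lane. Same taper. Origin on its lowest line at the start, halfway along.
- bucket: Bystander: open white bucket, 136 mm across, 120 mm high, on the table on the +y side of the bench; origin under its centre.
- beaker: Bystander: white tumbler standing on the table on the -y side of the bench, 76 mm across, 85 mm high; origin under its centre.
- brush: Bystander: glaze brush about 180 mm long lying on the table on the -y side of the bench.
There are look-alikes about, which are no part of the job. Leave any turquoise look-alike of the small alone.

How it is judged:
On the way:
1. the medium pot is fully home in the crock (x of medium_foot in the frame of crock_mouth above 0.069 m and y of medium_foot in the frame of crock_mouth between -0.01 and 0.01 m and z of medium_foot in the frame of crock_mouth between -0.028 and 0 m), for 0.2 s.
At the end, for the whole second after the job is handed in: Medium foot centre over 69 mm in from the crock's mouth centre and small foot centre over 62 mm in (each within 4 mm of fully home), both within 10 mm sideways and below the mouth centre; pots and cradle at rest (all of step 1 and x of small_foot in the frame of crock_mouth above 0.0622 m and y of small_foot in the frame of crock_mouth between -0.01 and 0.01 m and z of small_foot in the frame of crock_mouth between -0.034 and 0 m and linear speed of each of medium, small below 0.02 m/s and velocity of joint cradle between -0.02 and 0.02 m/s); the robot touches nothing.
It fails at once if the bucket is moved more than 30 mm (distance of bucket from where it was at the start of the episode above 0.03 m).
It fails at once if the beaker is moved more than 30 mm (distance of beaker from where it was at the start of the episode above 0.03 m).
It fails at once if the brush is moved more than 30 mm (distance of brush from where it was at the start of the episode above 0.03 m).
It fails at once if the medium pot is pressed with more than 45 N (contact force between the fingers and medium above 45 N).
It fails at once if the small pot is pressed with more than 45 N (contact force between the fingers and small above 45 N).
It also fails if it takes over 72 s, if anything falls off the work surface, if the arm or the gripper's body presses on something with over 40 N, if the wrist force passes 120 N, or if a joint passes its speed limit or range.

## Working session

There is one attempt and no reset: what is moved stays moved. The work goes in short steps, Python scripts to look and compute and a tool call to move; the robot and the scene stay as the last step left them, time stands still between calls to the robot, and variables do not carry over. Pictures are saved under pics/ and viewed, at most 10 in all, crops included, and the job is handed in when it is done.

Besides the shell and the picture viewer there is one more tool, called after "Emit:" by a JSON object that holds its "name" and its "arguments". step_arm: Moves the arm, as the interface text tells. Its arguments: {"type":"object","properties":{"motion":{"type":"array"},"hand":{"type":"number"},"squeeze":{"type":"number"}},"required":["motion"]}

```bash
mkdir -p pics; ls
python3 - <<'E'
from cell import robot
import cv2,numpy as np
s=robot.observe(); print({k:np.round(v,3).tolist() for k,v in s.items()}, robot.tip_extent)
for n in("top","scene"):
    c=robot.read_camera(n); cv2.imwrite(f"pics/{n}0.png",c["pixels"][:,:,::-1])
    print(n,c["intrinsics"],c["xyz"],c["rotation"],[k for k in c])
E
```

```text
pics
{'time': 0.0, 'qpos': [1.14, 0.343, 1.525, -0.0, 1.275, -0.146], 'qvel': [0.0, -0.001, 0.001, 0.0, -0.001, 0.0], 'joint_efforts': [-0.0, -43.127, -24.421, 0.071, 0.056, -0.0], 'tool_pos': [0.147, 0.503, 0.221], 'tool_rot': [-3.14, -0.0, 2.857], 'contact_force': [-0.003, 0.873, 0.031], 'torque': [0.049, 0.004, 0.02], 'grip_force': 0.0, 'opening': 0.092} 0.017
top [[421.39038833   0.         245.72251875]
 [  0.         421.39038833 189.37073271]
 [  0.           0.           1.        ]] [0.27193069 0.00750226 1.1681517 ] [ 0.22142294 -0.00715171 -1.49524879] ['pixels', 'intrinsics', 'xyz', 'rotation']
scene [[404.20361469   0.         257.45010638]
 [  0.         404.20361469 192.95355369]
 [  0.           0.           1.        ]] [ 1.05789048 -0.04256296  0.88507885] [ 0.62185235 -0.00994851  1.49329334] ['pixels', 'intrinsics', 'xyz', 'rotation']
```

View pics/top0.png

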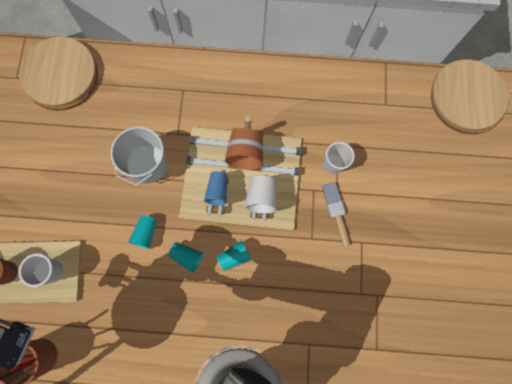

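View pics/scene0.png

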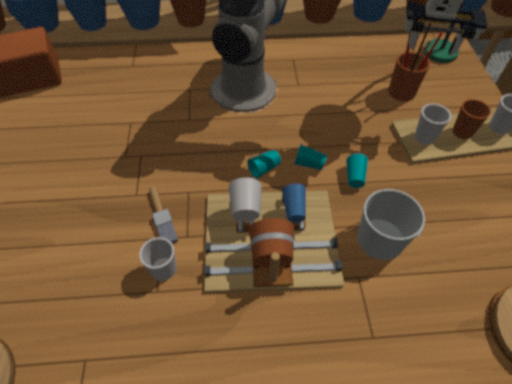

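Top view: the blue pot (217,190) is on the +y lane, the white pot (262,195) on the -y lane, with the crock near (244,150) and its post at (247,122). The scene view agrees. Next I'll enlarge the bench in both views.

Run:
```python
import cv2
a=cv2.imread("pics/top0.png")[110:240,170:315]; cv2.imwrite("pics/t1.png",cv2.resize(a,None,fx=5,fy=4.6*5/4.6*0.92,interpolation=cv2.INTER_CUBIC) if 0 else cv2.resize(a,None,fx=4.5,fy=4.5,interpolation=cv2.INTER_CUBIC))
a=cv2.imread("pics/scene0.png")[165:300,195:350]; cv2.imwrite("pics/s1.png",cv2.resize(a,None,fx=4.4,fy=4.4,interpolation=cv2.INTER_CUBIC))
```

```text
(no output)
```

View pics/t1.png

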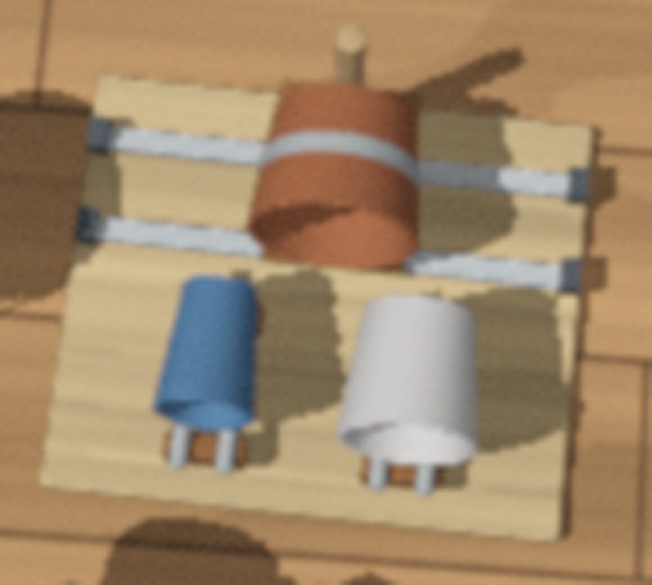

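View pics/s1.png

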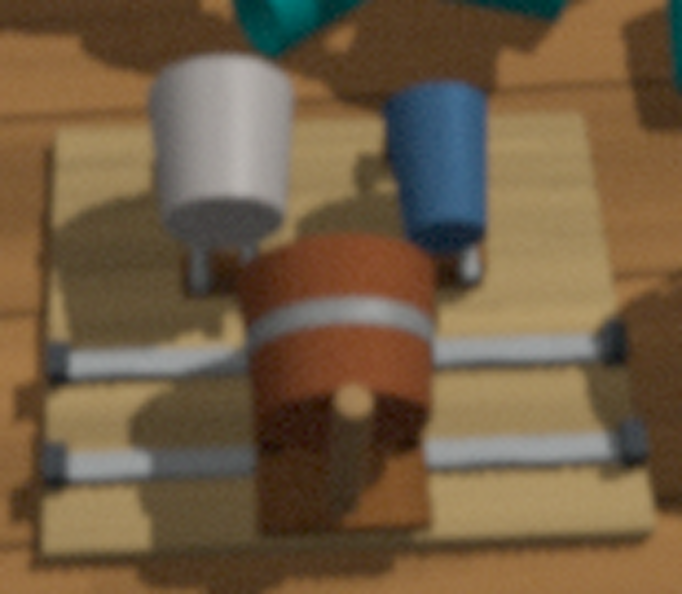

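Crop t1 (x4.5) shows the bench corners at (100,76), (595,127), (560,538) and (42,486), and the post top at (351,38). Crop s1 (x4.4) shows the corners at (57,130), (583,115), (652,520) and (42,540), and the post top at (352,400).

```bash
cat > h.py <<'E'
import numpy as np,cv2
from cell import robot
from scipy.spatial.transform import Rotation as Ro
def ray(c,uv):
    K=c["intrinsics"];d=np.linalg.inv(K)@[uv[0],uv[1],1]; d=d*[1,-1,-1]
    r=np.array(c["rotation"]); R=r if r.shape==(3,3) else Ro.from_euler("xyz",r).as_matrix()
    return np.array(c["xyz"]),R@d
def onz(c,uv,z):
    o,d=ray(c,uv); return o+d*(z-o[2])/d[2]
def tri(a,ua,b,ub):
    o1,d1=ray(a,ua);o2,d2=ray(b,ub)
    s=np.linalg.lstsq(np.c_[d1,-d2],o2-o1,rcond=None)[0]
    p,q=o1+s[0]*d1,o2+s[1]*d2; return (p+q)/2,np.linalg.norm(p-q)
E
python3 - <<'E'
from h import *
np.set_printoptions(precision=4,suppress=True)
T=robot.read_camera("top");S=robot.read_camera("scene")
t=lambda p:((p[0]+.5)/4.5+170-.5,(p[1]+.5)/4.5+110-.5)
s=lambda p:((p[0]+.5)/4.4+195-.5,(p[1]+.5)/4.4+165-.5)
B=np.array([[.135,.16],[.135,-.16],[-.135,-.16],[-.135,.16]])
def fit(W):
    W=W[:,:2];c=W.mean(0);A=(W-c);a=np.arctan2((B[:,0]*A[:,1]-B[:,1]*A[:,0]).sum(),(B*A).sum())
    R=np.array([[np.cos(a),-np.sin(a)],[np.sin(a),np.cos(a)]]); print("fit",c,a,"res",(A-B@R.T).round(4).tolist()); return c,R
f1=fit(np.array([onz(T,t(p),.014) for p in[(100,76),(595,127),(560,538),(42,486)]]))
f2=fit(np.array([onz(S,s(p),.014) for p in[(652,520),(42,540),(57,130),(583,115)]]))
c=(f1[0]+f2[0])/2;R=f1[1]
loc=lambda p:(R.T@(p[:2]-c)).tolist()
p,e=tri(T,t((351,38)),S,s((352,400)));print("post",p,e,np.round(loc(p),4))
for q in[(178,468),(226,470),(377,487),(425,493)]: print("rod",np.round(loc(onz(T,t(q),.046)),4))
# pots in top: rims
for nm,q,z in[("blue rimL",(157,408),.079),("blue rimR",(256,418),.079),("white L",(340,428),.09),("white R",(476,452),.09),("crock L",(250,225),.088),("crock R",(418,258),.088)]:
    print(nm,np.round(loc(onz(T,t(q),z)),4))
for nm,q,z in[("white L",(150,92),.09),("white R",(295,90),.09),("blue L",(386,100),.079),("blue R",(488,100),.079)]:
    print("S",nm,np.round(loc(onz(S,s(q),z)),4))
E
```

```text
fit [0.5675 0.0331] -0.029071999902349252 res [[-0.001, -0.0001], [-0.0015, -0.0005], [0.002, 0.0008], [0.0004, -0.0001]]
fit [0.5663 0.0366] -0.03728336548674962 res [[-0.0047, -0.0015], [-0.0051, 0.0018], [0.0053, 0.0009], [0.0046, -0.0012]]
post [0.6896 0.0275 0.1488] 0.0012067851813327975 [ 0.1229 -0.0037]
rod [-0.119   0.0734]
rod [-0.1172  0.0447]
rod [-0.1178 -0.0462]
rod [-0.1184 -0.0751]
blue rimL [-0.0902  0.0868]
blue rimR [-0.09    0.0285]
white L [-0.0928 -0.0211]
white R [-0.0985 -0.1005]
crock L [0.0237 0.0449]
crock R [ 0.0141 -0.0562]
S white L [-0.1011 -0.0969]
S white R [-0.0992 -0.0161]
S blue L [-0.0982  0.0354]
S blue R [-0.0959  0.0929]
```

Emit:
{"name": "step_arm", "arguments": {"motion": [[[-0.8, -0.37, 0], -0.05], [[-1.6, -0.75, 0], -0.1], [[-2.4, -1.1, 0], -0.15], [[-3.2, -1.5, 0], -0.2], [[-4.0, -1.86, 0], -0.254], [[-4.8, -2.23, 0], -0.254], [[-5.6, -2.6, 0], -0.254], [[-6.4, -2.98, 0], -0.254], [[-7.2, -3.35, 0], -0.254], [[-7.6, -3.54, 0], -0.254]], "hand": 0}}

```text
time: 1.45
tool_pos: [0.5271, 0.1698, 0.221]
tool_rot: [-3.141, -0.0, 3.109]
contact_force: [0.1, 1.1, 0.2]
opening: 0.0916
grip_force: 0.0
```

```bash
cat >> h.py <<'E'
C=np.array([.567,.0343]);YAW=-.031
def loc(p):
    c,s=np.cos(YAW),np.sin(YAW);d=np.array(p)[:2]-C;return np.array([c*d[0]+s*d[1],-s*d[0]+c*d[1]])
def st():
    o=robot.observe();r=o["tool_rot"];R=Ro.from_euler("xyz",r).as_matrix()
    print("t",o["time"],"rot",np.round(r,3),"bench",np.round(loc(o["tool_pos"]),4),"z",round(o["tool_pos"][2],4),"F",np.round(o["contact_force"],1),"open",round(o["opening"],4),"grip",o["grip_force"]);return o,R
def to(bx,by,z):
    o,R=st();c,s=np.cos(YAW),np.sin(YAW)
    w=np.array([C[0]+c*bx-s*by,C[1]+s*bx+c*by,z]);print("go",np.round(R.T@(w-np.array(o["tool_pos"]))/.06,3),"spin",round(o["tool_rot"][2]-(np.pi+YAW),3))
E
python3 -c "
from h import *
to(.122,-.003,.221);to(.122,-.003,.147)"
```

```text
t 1.45 rot [-3.141 -0.     3.109] bench [-0.0441  0.1342] z 0.221 F [0.1 1.1 0.2] open 0.0916 grip 0.0
go [-2.773 -2.281 -0.   ] spin -0.002
t 1.45 rot [-3.141 -0.     3.109] bench [-0.0441  0.1342] z 0.221 F [0.1 1.1 0.2] open 0.0916 grip 0.0
go [-2.773 -2.28   1.233] spin -0.002
```

Emit:
{"name": "step_arm", "arguments": {"motion": [[[-0.7, -0.57, 0], 0], [[-1.4, -1.14, 0], 0], [[-2.1, -1.71, 0], 0], [[-2.77, -2.28, 0], 0], [[-2.77, -2.28, 0], 0], [[-2.77, -2.28, 0.4], 0], [[-2.77, -2.28, 0.8], 0], [[-2.77, -2.28, 1.2], 0], [[-2.77, -2.28, 1.23], 0]]}}

```text
time: 2.58
tool_pos: [0.6856, 0.0309, 0.1456]
tool_rot: [3.141, -0.005, 3.112]
contact_force: [1.1, -0.3, 1.1]
opening: 0.092
grip_force: 0.0
```

Emit:
{"name": "step_arm", "arguments": {"motion": [[[0, 0, 0], 0], [[0, 0, 0], 0], [[0, 0, 0], 0], [[0, 0, 0], 0], [[0, 0, 0], 0], [[0, 0, 0], 0]], "hand": 255, "squeeze": 15}}

```text
time: 3.32
tool_pos: [0.6873, 0.03, 0.1476]
tool_rot: [3.141, -0.0, 3.111]
contact_force: [0.6, -0.4, -0.5]
opening: 0.0365
grip_force: 0.0
```

```bash
python3 -c "
from h import *
to(.122,-.06,.147)"
```

```text
t 3.325 rot [ 3.141 -0.     3.111] bench [ 0.1204 -0.0005] z 0.1476 F [ 0.6 -0.4 -0.5] open 0.0365 grip 0.0
go [-0.026 -0.991  0.01 ] spin 0.0
```

Emit:
{"name": "step_arm", "arguments": {"motion": [[[0, 0, 0], 0], [[0, 0, 0], 0], [[0, 0, 0], 0], [[0, 0, 0], 0]]}}

```text
time: 3.82
tool_pos: [0.6874, 0.0301, 0.1476]
tool_rot: [3.141, -0.0, 3.111]
contact_force: [-0.6, 0.9, -0.0]
opening: 0.0008
grip_force: 0.0
```

```bash
python3 -c "
from h import *
to(.122,-.06,.147)"
```

```text
t 3.825 rot [ 3.141 -0.     3.111] bench [ 0.1204 -0.0005] z 0.1476 F [-0.6  0.9 -0. ] open 0.0008 grip 0.0
go [-0.026 -0.991  0.01 ] spin 0.0
```

The fingers closed fully, so the pinch missed the post. I'll look at the picture.

Run:
```python
from h import *
a=robot.read_camera("scene")["pixels"][130:320,170:380,::-1]
b=robot.read_camera("wrist")["pixels"][:,:,::-1]
a=cv2.resize(a,(424,384),interpolation=cv2.INTER_CUBIC)
b=cv2.resize(b,(376,384))
cv2.imwrite("pics/c2.png",np.hstack([a,b]))
```

```text
(no output)
```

View pics/c2.png

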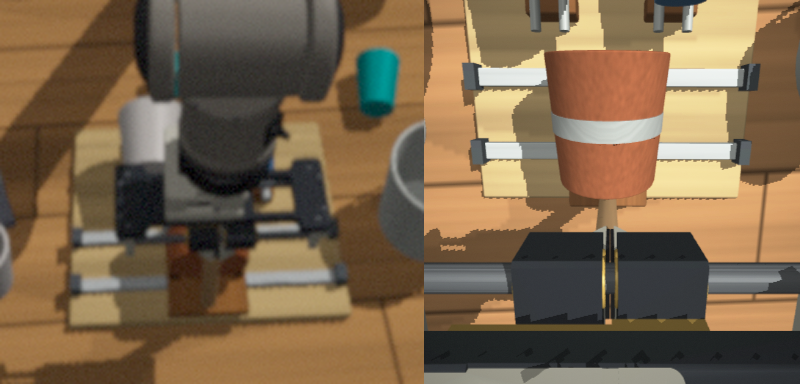

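The right half (wrist view) shows the crock, with the post's lower part at (606,215) disappearing behind the shut fingers. Projecting known points into the wrist image should show where the fingers really are.

Run:
```python
from h import *
o,R=st()
w=robot.read_camera("wrist");K=w["intrinsics"];M=w["T_tool_cam"]
print(np.round(M,4).tolist())
def proj(pt):
    q=np.linalg.inv(M)@np.r_[pt,1];v=K@(q[:3]*[1,-1,-1]);uv=v[:2]/v[2];return (uv*[376/512,1]+[424,0]).round(0)
for n,p in[("posttop",[.6896,.0275,.149]),("postmid",[.6896,.0275,.08]),("crock foot top c",[C[0]+.1,.0275,.125]),("lanes rod end +", [.448,.097,.046])]:
    print(n,proj(R.T@(np.array(p)-o["tool_pos"])))
print("tcp",proj([0,0,0]),"tip",proj([0,0,.017]),"fingersides",proj([.0095,0,.017]),proj([-.0095,0,.017]))
```

```text
t 3.925 rot [ 3.142 -0.     3.111] bench [ 0.1204 -0.0005] z 0.1476 F [ 0.6 -0.6  0. ] open 0.0006 grip 0.0
[[0.0003, 0.9642, 0.2652, 0.0707], [1.0, -0.0004, 0.0007, -0.0], [0.0008, 0.2652, -0.9642, -0.1631], [0.0, 0.0, 0.0, 1.0]]
posttop [606. 246.]
postmid [607. 206.]
crock foot top c [606. 192.]
lanes rod end + [ 680. -183.]
tcp [610. 241.] tip [610. 229.] fingersides [610. 213.] [610. 244.]
```

Run:
```python
from h import *
b=robot.read_camera("wrist")["pixels"][:,:,::-1]
cv2.imwrite("pics/w3.png",cv2.resize(b[150:350,150:350],(600,600),interpolation=cv2.INTER_CUBIC))
```

```text
(no output)
```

View pics/w3.png

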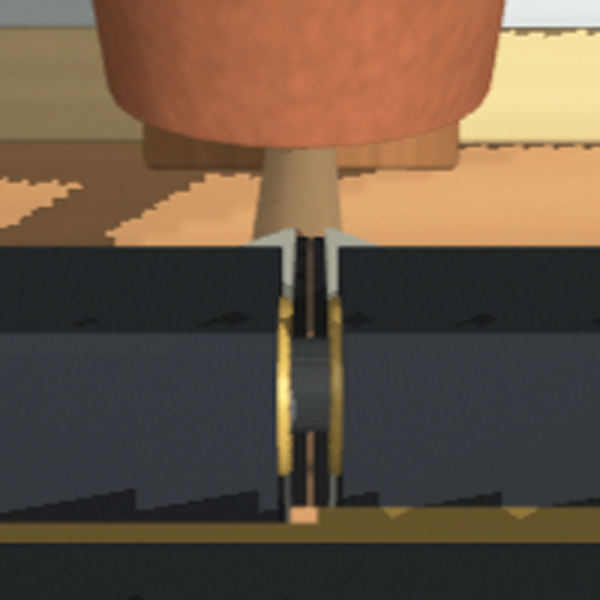

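The slit between the shut pads shows table, and the post passes behind the fingers at crop (300,200). I'll back off upward and to the side, then locate the post top with the wrist camera.

Emit:
{"name": "step_arm", "arguments": {"motion": [[[0, 0, -0.5], 0], [[0, 0, -0.9], 0], [[0.3, 0.5, -0.9], 0], [[0.7, 0.8, -0.9], 0], [[0.7, 0.8, -0.9], 0], [[0.7, 0.8, -0.9], 0]]}}

```text
time: 4.78
tool_pos: [0.6474, 0.0789, 0.2019]
tool_rot: [-3.141, 0.001, 3.111]
contact_force: [0.6, 0.0, 0.3]
opening: 0.0004
grip_force: 0.0
```

Run:
```python
from h import *
st()
a=robot.read_camera("scene")["pixels"][165:300,195:350,::-1]
b=robot.read_camera("wrist")["pixels"][:,:,::-1]
cv2.imwrite("pics/s4.png",a);cv2.imwrite("pics/w4.png",b)
cv2.imwrite("pics/c4.png",np.hstack([cv2.resize(a,(288,384),interpolation=cv2.INTER_CUBIC),b]))
```

```text
t 4.775 rot [-3.141e+00  1.000e-03  3.111e+00] bench [0.0789 0.0471] z 0.2019 F [0.6 0.  0.3] open 0.0004 grip 0.0
```

View pics/c4.png

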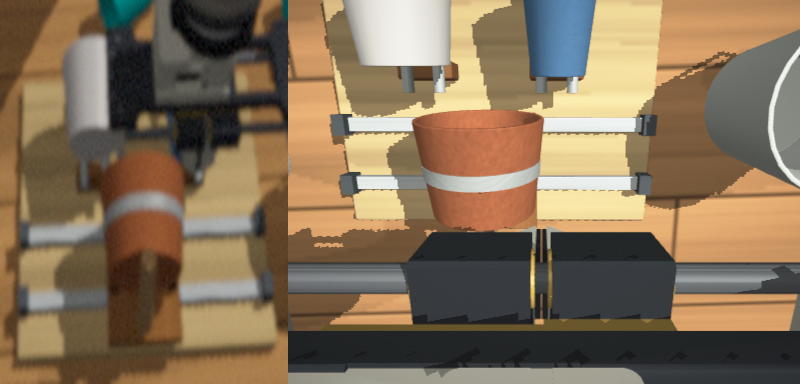

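Run:
```python
from h import *
S=robot.read_camera("scene");K=S["intrinsics"];R=Ro.from_euler("xyz",S["rotation"]).as_matrix()
def pj(p):
    v=K@((R.T@(np.array(p)-S["xyz"]))*[1,-1,-1]);u=v[:2]/v[2];return u.round(1),((u-[195,165])*4.4).round(0)
for p in[(.6474,.0789,.185),(.6474,.0789,.2019),(.6474,.0789,.247),(.6896,.0275,.149),(.6896,.0275,.028)]:print(p,pj(p))
print(Ro.from_euler("xyz",S["rotation"]).as_matrix().round(2).tolist())
a=S["pixels"][180:270,240:340,::-1];b=cv2.imread("pics/top0.png")[110:160,225:275]
cv2.imwrite("pics/c5.png",np.hstack([cv2.resize(a,(500,450),interpolation=cv2.INTER_CUBIC),cv2.resize(b,(300,450),interpolation=cv2.INTER_CUBIC)]))
```

```text
(0.6474, 0.0789, 0.185) (array([298.4, 226.8]), array([455., 272.]))
(0.6474, 0.0789, 0.2019) (array([299.1, 222.4]), array([458., 252.]))
(0.6474, 0.0789, 0.247) (array([301.4, 209.9]), array([468., 197.]))
(0.6896, 0.0275, 0.149) (array([274.3, 255.5]), array([349., 398.]))
(0.6896, 0.0275, 0.028) (array([272. , 279.9]), array([339., 506.]))
[[0.08, -0.81, 0.58], [1.0, 0.06, -0.05], [0.01, 0.58, 0.81]]
```

View pics/c5.png

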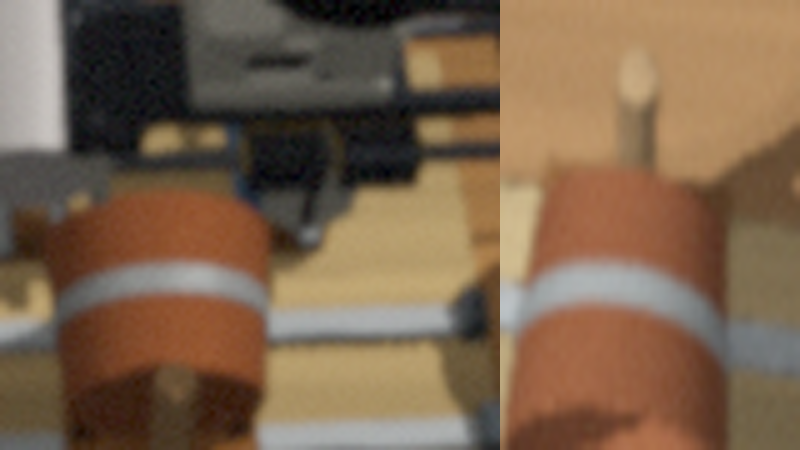

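Scene pixel (300,228) for the fingertip and (275,255) for the post top both match the projections, so the geometry looks right. I'll retry the pinch 12 mm lower and slightly further out in x.

Emit:
{"name": "step_arm", "arguments": {"motion": [[[-0.37, -0.42, 0], 0], [[-0.74, -0.83, 0], 0], [[-0.74, -0.83, 0], 0], [[-0.74, -0.83, 0], 0], [[-0.74, -0.83, 0], 0], [[-0.74, -0.83, 0.2], 0], [[-0.74, -0.83, 0.5], 0], [[-0.74, -0.83, 0.8], 0], [[-0.74, -0.83, 1.1], 0], [[-0.74, -0.83, 1.1], 0]], "hand": 60}}

```text
time: 6.18
tool_pos: [0.6883, 0.0287, 0.1333]
tool_rot: [3.141, -0.004, 3.111]
contact_force: [-0.8, 0.6, -0.4]
opening: 0.0699
grip_force: 0.0
```

Emit:
{"name": "step_arm", "arguments": {"motion": [[[0, 0, 0], 0], [[0, 0, 0], 0], [[0, 0, 0], 0], [[0, 0, 0], 0], [[0, 0, 0], 0], [[0, 0, 0], 0], [[0, 0, 0], 0], [[0, 0, 0], 0], [[0, 0, 0], 0]], "hand": 255}}

```text
time: 7.3
tool_pos: [0.6897, 0.028, 0.1357]
tool_rot: [-3.141, 0.0, 3.111]
contact_force: [-0.6, -1.4, 1.3]
opening: 0.0172
grip_force: 15.0
```

```bash
python3 -c "
from h import *
to(.1225,-.06,.135)"
```

```text
t 7.3 rot [-3.141  0.     3.111] bench [ 0.1229 -0.0025] z 0.1357 F [-0.6 -1.4  1.3] open 0.0172 grip 15.000089406967163
go [ 0.006 -0.959  0.011] spin 0.0
```

The pinch holds (17 mm opening, 15 N). Sliding the cradle to -60 mm.

Emit:
{"name": "step_arm", "arguments": {"motion": [[[0, -0.1, 0], 0], [[0, -0.2, 0], 0], [[0, -0.32, 0], 0], [[0, -0.44, 0], 0], [[0, -0.56, 0], 0], [[0, -0.68, 0], 0], [[0, -0.8, 0], 0], [[0, -0.9, 0], 0], [[0, -0.96, 0], 0], [[0, -0.96, 0], 0]]}}

```text
time: 8.55
tool_pos: [0.6878, -0.0303, 0.1356]
tool_rot: [-3.14, -0.0, 3.11]
contact_force: [-1.3, -1.5, 1.2]
opening: 0.0174
grip_force: 15.0
```

Emit:
{"name": "step_arm", "arguments": {"motion": [[[0, 0, 0], 0], [[0, 0, 0], 0], [[0, 0, 0], 0]]}}

```text
time: 8.93
tool_pos: [0.6878, -0.0299, 0.1356]
tool_rot: [-3.141, -0.0, 3.111]
contact_force: [-1.7, -3.3, 1.5]
opening: 0.017
grip_force: 15.0
```

```bash
python3 -c "
from h import *
to(-.13,-.06,.221)"
```

```text
t 8.925 rot [-3.141 -0.     3.111] bench [ 0.1227 -0.0605] z 0.1356 F [-1.7 -3.3  1.5] open 0.017 grip 15.00042736530304
go [ 4.213  0.007 -1.422] spin -0.0
```

Emit:
{"name": "step_arm", "arguments": {"motion": [[[0, 0, 0], 0], [[0, 0, 0], 0], [[0, 0, 0], 0], [[0, 0, -0.5], 0], [[0, 0, -1.0], 0], [[0, 0, -1.43], 0], [[0.8, 0, -1.43], 0], [[1.6, 0, -1.43], 0], [[2.4, 0, -1.43], 0], [[2.6, 0, -1.43], 0]], "hand": 83}}

```text
time: 10.18
tool_pos: [0.5298, -0.0241, 0.2219]
tool_rot: [3.141, -0.0, 3.111]
contact_force: [0.4, 0.5, 0.4]
opening: 0.0618
grip_force: 0.0
```

Emit:
{"name": "step_arm", "arguments": {"motion": [[[0.6, 0, 0], 0], [[1.2, 0, 0], 0], [[1.65, 0, 0], 0], [[1.65, 0, 0], 0], [[1.65, 0, 0], 0]]}}

```text
time: 10.8
tool_pos: [0.4346, -0.0218, 0.2218]
tool_rot: [-3.141, 0.002, 3.111]
contact_force: [0.4, -0.1, 0.1]
opening: 0.0624
grip_force: 0.0
```

```bash
python3 -c "
from h import *
to(-.132,-.06,.102)
cv2.imwrite('pics/t6.png',robot.read_camera('top')['pixels'][:,:,::-1])
S=robot.read_camera('scene');cv2.imwrite('pics/s6.png',cv2.resize(S['pixels'][150:300,180:350,::-1],(680,600)))
o=S;K=S['intrinsics'];h=cv2.cvtColor(S['pixels'],cv2.COLOR_RGB2HSV)
"
```

```text
t 10.8 rot [-3.141e+00  2.000e-03  3.111e+00] bench [-0.1306 -0.0601] z 0.2218 F [ 0.4 -0.1  0.1] open 0.0624 grip 0.0
go [0.027 0.003 1.997] spin 0.0
```

View pics/s6.png

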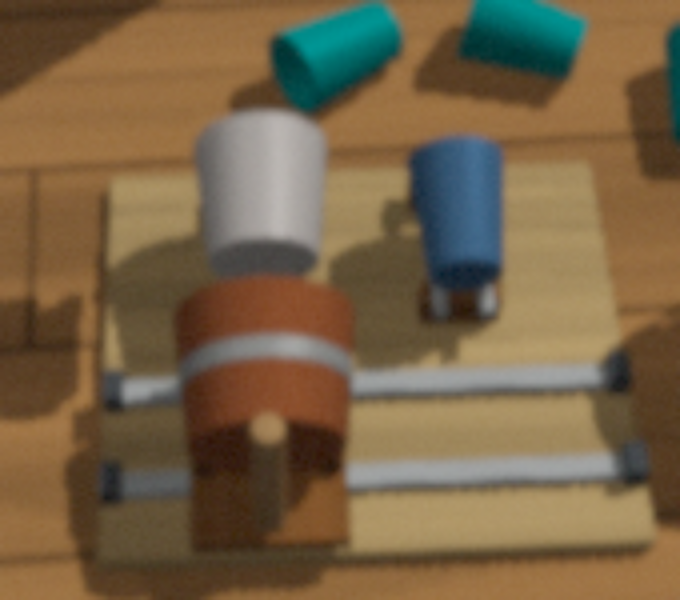

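The crock at (265,340) is now in line with the white pot at (262,190). Lowering the fingers behind its rim.

Emit:
{"name": "step_arm", "arguments": {"motion": [[[0.03, 0, 0.5], 0], [[0.03, 0, 1.0], 0], [[0.03, 0, 1.5], 0], [[0.03, 0, 1.8], 0], [[0.03, 0, 2.0], 0], [[0.03, 0, 2.0], 0], [[0.03, 0, 2.0], 0]]}}

```text
time: 11.78
tool_pos: [0.4319, -0.0216, 0.1019]
tool_rot: [-3.141, 0.001, 3.111]
contact_force: [0.1, -0.1, -0.9]
opening: 0.062
grip_force: 0.0
```

Emit:
{"name": "step_arm", "arguments": {"motion": [[[-0.1, 0, 0], 0], [[-0.2, 0, 0], 0], [[-0.3, 0, 0], 0], [[-0.4, 0, 0], 0], [[-0.5, 0, 0], 0], [[-0.6, 0, 0], 0], [[-0.7, 0, 0], 0], [[-0.8, 0, 0], 0]]}}

```text
time: 12.78
tool_pos: [0.4796, -0.023, 0.1014]
tool_rot: [3.141, -0.0, 3.111]
contact_force: [-2.0, -0.2, 0.5]
opening: 0.0623
grip_force: 0.7
```

```bash
python3 -c "
from h import *
to(.0035,-.06,.102)"
```

```text
t 12.775 rot [ 3.141 -0.     3.111] bench [-0.0856 -0.06  ] z 0.1014 F [-2.  -0.2  0.5] open 0.0623 grip 0.6638139429924195
go [-1.485e+00 -1.000e-03 -1.000e-02] spin 0.0
```

Emit:
{"name": "step_arm", "arguments": {"motion": [[[-0.09, 0, 0], 0], [[-0.18, 0, 0], 0], [[-0.27, 0, 0], 0], [[-0.36, 0, 0], 0], [[-0.45, 0, 0], 0], [[-0.54, 0, 0], 0], [[-0.63, 0, 0], 0], [[-0.72, 0, 0], 0], [[-0.8, 0, 0], 0]]}}

```text
time: 13.9
tool_pos: [0.5262, -0.0249, 0.1019]
tool_rot: [-3.141, -0.003, 3.111]
contact_force: [-11.7, -4.6, 15.8]
opening: 0.062
grip_force: 10.3
```

Emit:
{"name": "step_arm", "arguments": {"motion": [[[-0.06, 0, 0], 0], [[-0.12, 0, 0], 0], [[-0.18, 0, 0], 0], [[-0.24, 0, 0], 0], [[-0.3, 0, 0], 0], [[-0.36, 0, 0], 0], [[-0.42, 0, 0], 0], [[-0.47, 0, 0], 0], [[-0.52, 0, 0], 0]]}}

```text
time: 15.02
tool_pos: [0.5585, -0.0253, 0.1014]
tool_rot: [3.141, -0.0, 3.111]
contact_force: [-0.6, 0.0, 0.5]
opening: 0.0622
grip_force: 0.3
```

```bash
python3 -c "
from h import *
to(.0035,-.06,.102)"
```

```text
t 15.025 rot [ 3.141 -0.     3.111] bench [-0.0066 -0.0599] z 0.1014 F [-0.6  0.   0.5] open 0.0622 grip 0.2895978235756047
go [-0.169 -0.002 -0.01 ] spin 0.0
```

Emit:
{"name": "step_arm", "arguments": {"motion": [[[-0.03, 0, 0], 0], [[-0.06, 0, 0], 0], [[-0.09, 0, 0], 0], [[-0.11, 0, 0], 0], [[-0.11, 0, 0], 0]]}}

```text
time: 15.65
tool_pos: [0.5643, -0.0255, 0.101]
tool_rot: [3.141, -0.002, 3.111]
contact_force: [-4.8, 0.5, -1.2]
opening: 0.062
grip_force: 2.2
```

Emit:
{"name": "step_arm", "arguments": {"motion": [[[-0.02, 0, 0], 0], [[-0.04, 0, 0], 0], [[-0.06, 0, 0], 0], [[-0.06, 0, 0], 0]]}}

```text
time: 16.15
tool_pos: [0.5678, -0.0258, 0.101]
tool_rot: [-3.142, -0.002, 3.111]
contact_force: [-7.3, -0.5, -1.0]
opening: 0.0619
grip_force: 2.8
```

Emit:
{"name": "step_arm", "arguments": {"motion": [[[-0.02, 0, 0], 0], [[-0.04, 0, 0], 0], [[-0.04, 0, 0], 0]]}}

```text
time: 16.52
tool_pos: [0.5684, -0.0258, 0.1006]
tool_rot: [-3.141, -0.006, 3.112]
contact_force: [-12.0, -2.0, -0.1]
opening: 0.0618
grip_force: 5.5
```

```bash
python3 -c "
from h import *
to(.0035,-.06,.102)
S=robot.read_camera('scene');W=robot.read_camera('wrist')['pixels'][:,:,::-1]
cv2.imwrite('pics/c7.png',np.hstack([cv2.resize(S['pixels'][190:280,200:290,::-1],(384,384),interpolation=cv2.INTER_CUBIC),cv2.resize(W,(416,384))]))
"
```

```text
t 16.525 rot [-3.141 -0.006  3.112] bench [ 0.0033 -0.06  ] z 0.1006 F [-12.   -2.   -0.1] open 0.0618 grip 5.4597075904069925
go [-0.004  0.001 -0.023] spin 0.001
```

View pics/c7.png

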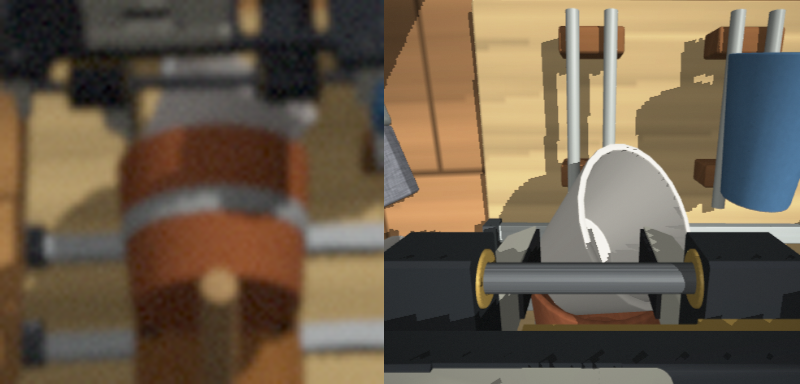

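The wrist view shows the white pot skewed: its rim ellipse runs from (580,150) to (690,310), and the right finger has slipped inside the mouth. I'll back out along the entry path and look again.

Emit:
{"name": "step_arm", "arguments": {"motion": [[[0.1, 0, 0], 0], [[0.2, 0, 0], 0], [[0.35, 0, 0], 0], [[0.5, 0, 0], 0], [[0.7, 0, 0], 0], [[0.9, 0, 0], 0], [[1.1, 0, 0], 0], [[1.3, 0, 0], 0], [[1.5, 0, 0], 0]]}}

```text
time: 17.75
tool_pos: [0.4802, -0.023, 0.1014]
tool_rot: [3.142, 0.0, 3.111]
contact_force: [0.8, -0.5, 0.5]
opening: 0.0619
grip_force: 0.0
```

```bash
python3 -c "
from h import *
st()
S=robot.read_camera('scene');W=robot.read_camera('wrist')['pixels'][:,:,::-1]
cv2.imwrite('pics/c8.png',np.hstack([cv2.resize(S['pixels'][190:280,200:290,::-1],(384,384),interpolation=cv2.INTER_CUBIC),cv2.resize(W,(416,384))]))
"
```

```text
t 17.75 rot [3.142 0.    3.111] bench [-0.085  -0.0599] z 0.1014 F [ 0.8 -0.5  0.5] open 0.0619 grip 0.0
```

View pics/c8.png

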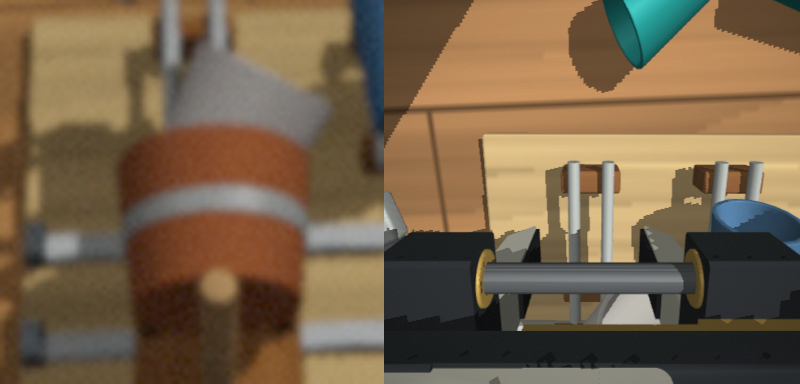

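The white pot's foot is in the crock, but its mouth has swung towards +y: scene crop rim corners at (210,40) and (325,110). That's my view budget spent, so I'll work from numbers only. I'll raise the arm out of the way and measure the pot's axis from the masks.

Emit:
{"name": "step_arm", "arguments": {"motion": [[[0.2, 0, -0.5], 0], [[0.3, 0, -1.0], 0], [[0.5, 0, -1.5], 0], [[1.0, 0, -2.0], 0], [[1.2, 0, -2.3], 0], [[1.2, 0, -2.3], 0]]}}

```text
time: 18.6
tool_pos: [0.4096, -0.021, 0.2407]
tool_rot: [-3.141, 0.004, 3.111]
contact_force: [0.6, 0.2, 0.4]
opening: 0.0615
grip_force: 0.0
```

```bash
cat > m.py <<'E'
from h import *
def mask(c,kind):
    h=cv2.cvtColor(c["pixels"],cv2.COLOR_RGB2HSV)
    if kind=="white": m=((h[...,1]<40)&(h[...,2]>95))
    elif kind=="crock": m=((h[...,0]<12)&(h[...,1]>120)&(h[...,2]>70))
    else: m=((h[...,0]>98)&(h[...,0]<118)&(h[...,1]>90)&(h[...,2]>40))
    return m.astype(np.uint8)
def blob(c,kind,z,box,k=5):
    m=cv2.morphologyEx(mask(c,kind),cv2.MORPH_OPEN,np.ones((k,k)))
    out=[]
    for q in cv2.findContours(m,cv2.RETR_EXTERNAL,cv2.CHAIN_APPROX_NONE)[0]:
        if cv2.contourArea(q)<60: continue
        u=q[:,0].mean(0);b=loc(onz(c,u,z))
        if box[0]<b[0]<box[1] and box[2]<b[1]<box[3]: out.append(q)
    return sorted(out,key=cv2.contourArea)[::-1]
def show(c,kind,z,box,eps=2,k=5):
    for q in blob(c,kind,z,box,k)[:2]:
        p=cv2.approxPolyDP(q,eps,True)[:,0]
        print(kind,cv2.contourArea(q),[(tuple(int(v) for v in u),tuple((loc(onz(c,u,z))*1000).round().astype(int).tolist())) for u in p])
E
python3 - <<'E'
from m import *
st()
T=robot.read_camera("top");S=robot.read_camera("scene")
for n,c in(("T",T),("S",S)):
    print(n);show(c,"white",.085,(-.15,.03,-.14,.02));show(c,"crock",.088,(0,.15,-.14,.02))
E
```

```text
t 18.6 rot [-3.141  0.004  3.111] bench [-0.1556 -0.0601] z 0.2407 F [0.6 0.2 0.4] open 0.0615 grip 0.0
T
white 4441.5 [((238, 154), (44, 13)), ((229, 172), (-9, 32)), ((223, 201), (-88, 38)), ((233, 202), (-88, 12)), ((234, 199), (-80, 10)), ((236, 206), (-98, 3)), ((246, 217), (-124, -26)), ((252, 215), (-117, -41)), ((262, 222), (-132, -69)), ((274, 222), (-129, -100)), ((276, 224), (-134, -105)), ((271, 227), (-143, -93)), ((271, 231), (-153, -94)), ((284, 231), (-150, -128)), ((289, 222), (-125, -138)), ((303, 224), (-126, -175)), ((312, 199), (-58, -193)), ((315, 177), (3, -197)), ((306, 176), (3, -173)), ((301, 192), (-42, -163)), ((302, 175), (4, -162)), ((250, 159), (33, -20)), ((241, 179), (-24, -2)), ((245, 155), (43, -6))]
crock 254.0 [((250, 148), (63, -17)), ((251, 155), (44, -22)), ((279, 160), (38, -98)), ((279, 153), (58, -96)), ((274, 149), (67, -81))]
crock 205.5 [((250, 134), (103, -13)), ((250, 139), (88, -14)), ((276, 141), (90, -85)), ((277, 134), (111, -86)), ((256, 131), (113, -28))]
S
white 429.5 [((239, 208), (-37, -73)), ((239, 218), (-9, -73)), ((257, 217
[... 164 characters left out ...]
 ((243, 208), (-37, -63))]
crock 203.0 [((268, 244), (63, -10)), ((260, 246), (68, -28)), ((259, 241), (55, -30)), ((251, 240), (52, -48)), ((249, 246), (67, -53)), ((236, 251), (78, -82)), ((236, 256), (90, -82)), ((242, 256), (90, -69)), ((243, 253), (83, -66)), ((251, 251), (79, -49)), ((252, 246), (67, -46)), ((257, 245), (65, -35)), ((259, 250), (77, -31)), ((256, 251), (80, -38)), ((256, 255), (89, -38)), ((260, 255), (90, -29)), ((261, 250), (78, -27)), ((268, 251), (81, -11))]
crock 81.0 [((243, 220), (-2, -64)), ((243, 226), (14, -65)), ((249, 226), (15, -51)), ((250, 231), (28, -49)), ((257, 231), (29, -33)), ((260, 223), (8, -25)), ((250, 227), (18, -49)), ((249, 220), (-1, -50))]
```

Emit:
{"name": "step_arm", "arguments": {"motion": [[[0, 0.9, 0], 0], [[0, 1.8, 0], 0], [[0, 2.7, 0], 0], [[0, 3.6, 0], 0], [[0, 4.5, 0], 0], [[0, 5.0, 0], 0], [[0, 5.0, 0], 0]]}}

```text
time: 19.58
tool_pos: [0.418, 0.2809, 0.2375]
tool_rot: [-3.141, -0.002, 3.114]
contact_force: [0.2, -0.8, -0.1]
opening: 0.0619
grip_force: 0.0
```

Run:
```python
from m import *
st()
T=robot.read_camera("top");S=robot.read_camera("scene")
cv2.imwrite("pics/T9.png",T["pixels"][:,:,::-1]);cv2.imwrite("pics/S9.png",S["pixels"][:,:,::-1])
for n,c in(("T",T),("S",S)):
    print(n);show(c,"white",.085,(-.12,.03,-.14,.02),1.2,5);show(c,"crock",.088,(0,.15,-.14,.02),1.5,3)
# coarse character map of brightness around pot, top view
g=cv2.cvtColor(T["pixels"],cv2.COLOR_RGB2HSV)
for r in range(150,200,2):print(r,"".join("#" if (g[r,q,1]<40 and g[r,q,2]>150) else "+" if (g[r,q,1]<40 and g[r,q,2]>95) else "c" if (g[r,q,0]<12 and g[r,q,1]>120) else "." for q in range(225,300)))
```

```text
t 19.575 rot [-3.141e+00 -2.000e-03  3.114e+00] bench [-0.1565  0.2419] z 0.2375 F [ 0.2 -0.8 -0.1] open 0.0619 grip 0.0
T
white 1112.5 [((191, 159), (16, 137)), ((191, 163), (5, 135)), ((235, 167), (7, 17)), ((237, 169), (2, 11)), ((236, 175), (-15, 12)), ((239, 181), (-30, 2)), ((245, 187), (-45, -15)), ((253, 191), (-53, -37)), ((258, 191), (-52, -50)), ((265, 181), (-23, -66)), ((269, 181), (-22, -77)), ((269, 174), (-3, -75)), ((274, 168), (15, -86)), ((273, 160), (37, -82)), ((266, 158), (41, -63)), ((252, 158), (37, -25)), ((245, 164), (18, -8)), ((197, 158), (21, 121))]
crock 293.5 [((246, 151), (53, -7)), ((247, 156), (40, -11)), ((252, 154), (47, -24)), ((253, 156), (42, -27)), ((267, 156), (46, -65)), ((273, 158), (42, -81)), ((276, 163), (29, -90)), ((279, 163), (30, -98)), ((279, 153), (58, -96)), ((274, 149), (67, -81)), ((252, 147), (66, -22))]
crock 229.5 [((250, 134), (103, -13)), ((250, 140), (86, -15)), ((265, 139), (93, -55)), ((279, 143), (86, -93)), ((276, 139), (96, -84)), ((279, 136), (105, -92)), ((269, 131), (117, -63)), ((256, 131), (113, -28))]
S
white 198
[... 2283 characters left out ...]
+++++++++++++++++++++++++..+++..............................
184 .................+++++++++++++++++++++...++++..............................
186 ...................++++++++++++++++++....+++...............................
188 ......................+++++++#####+.....+++++..............................
190 ...........................+#####+......###+...............................
192 ..............................+++......+###+...............................
194 ..............................+++......+###+...............................
196 ..............................+++......####+...............................
198 ..............................+++......####................................
```

Run:
```python
from m import *
T=robot.read_camera("top");S=robot.read_camera("scene")
for n,a,b in[("rearL",(257.5,190.5),(247,202)),("rearL2",(257.5,190.5),(249,199)),("right",(236,171),(275.5,216)),("right2",(236,171),(275,212))]:
    p,e=tri(T,a,S,b);print(n,(loc(p)*1000).round(),round(p[2]*1000),round(e*1000,1))
g=cv2.cvtColor(S["pixels"],cv2.COLOR_RGB2HSV)
for r in range(190,236,2):print(r,"".join("#" if (g[r,q,1]<45 and g[r,q,2]>120) else "+" if (g[r,q,1]<60 and g[r,q,2]>80) else "c" if (g[r,q,0]<12 and g[r,q,1]>120) else "." for q in range(225,295)))
```

```text
rearL [-51. -51.] 88 4.5
rearL2 [-53. -49.] 98 0.3
right [-6. 12.] 93 1.6
right2 [-9. 11.] 106 2.5
190 .............###+.......###+..........................................
192 .............####.......###+.............................+............
194 .............+###.......+###..........................................
196 ............++###.......+###..........................................
198 .............+###+.....++###+.........................................
200 .............+###+....+++###+.........................................
202 .............+###+...++++++++.........................................
204 ............++###+..++++++++++++......................................
206 .............+###+++++++++++++++++++..................................
208 .............####+++++++++++++++++++++++..............................
210 .............+###++++++++++++++++++++++++++...........................
212 .............+###+++++++++++++++++++++++.+...+.+......................
214 .............+##++++++++++++++++++++++++.++..+.....+..................
216 .............++++++++++++++++++++++++++++.............................
218 .............++++++++++++++++++++++++++...............................
220 ....................ccccccccccccc.....................................
222 ..........c..cccccccccccc.cccc.cccc.cc..c.............................
224 ......ccc.c.cc.c.cccccccccccccc.ccccccccccccc...................++....
226 .....ccc..cccc.ccccccccccccc.c.cccccccccccc.cc..................++....
228 ....ccccc.cccccccccc..cc.c..c.ccccc..ccccc.cc................c........
230 ....c.ccccccccccccccccccccccccc.cccccccccccccc........................
232 .....ccccccccc.cccc.ccc.........cccc.ccc.cccccc.......................
234 ...cccccccccc.....+++++##############+...cccc.c.......................
```

Run:
```python
from m import *
def pj(c,bx,by,z):
    cc,s=np.cos(YAW),np.sin(YAW);p=np.array([C[0]+cc*bx-s*by,C[1]+s*bx+cc*by,z])
    R=Ro.from_euler("xyz",c["rotation"]).as_matrix();v=c["intrinsics"]@((R.T@(p-c["xyz"]))*[1,-1,-1]);return (v[:2]/v[2]).round(1)
S=robot.read_camera("scene");T=robot.read_camera("top")
for y in(-.0605,-.051):print(y,"S post",pj(S,.1227,y,.15),"T post",pj(T,.1227,y,.15),"T crock sides",pj(T,.03,y+.05,.087),pj(T,.03,y-.05,.087))
h=cv2.cvtColor(S["pixels"],cv2.COLOR_RGB2HSV)
for r in range(248,266,1):print(r," ".join("%3d"%v for v in h[r,240:262,2]))
```

```text
-0.0605 S post [245.8 256.3] T post [269.6 120.2] T crock sides [246.3 159.6] [283.5 163.5]
-0.051 S post [250.5 256.1] T post [265.9 119.8] T crock sides [242.7 159.2] [280.  163.1]
248 113 114 114 117 122 122 125 128 129 130 135 134 136 135 135 138 138 140 139 139 134 134
249 109 113 116 119 123 126 126 129 131 131 132 134 134 137 136 136 139 137 141 140 136 134
250 111 112 116 121 125 123 125 129 132 132 133 137 134 138 138 139 141 138 139 138 135 137
251 108 112 114 119 122 123 126 128 128 131 134 138 136 137 136 140 137 142 138 140 137 138
252 114 114 118 118 120 123 125 126 130 138 141 141 146 140 141 138 137 140 140 137 136 134
253 107 112 117 118 123 122 121 126 137 145 152 153 154 146 141 135 134 133 132 132 133 131
254 108 107 109 108 110 111 113 123 141 155 160 163 161 159 144 126 118 117 112 116 115 125
255  96  93  90  94  87  88  96 120 147 159 163 164 165 163 152 116  89  82  86  91  95  98
256  78  75  64  66  70  67  95 127 149 158 162 162 166 166 157 122  75  59  62  64  67  69
257  65  57  56  55  55  59  88 123 147 156 157 162 164 163 156 121  77  59  54  59  53  56
258  53  53  53  55  59  60  76 110 136 150 157 160 161 160 144 115  78  56  55  53  54  56
259  56  49  53  54  53  54  65  91 114 137 145 150 150 141 123  98  73  58  58  54  49  58
260  50  51  53  53  56  55  63  70  91 108 122 127 126 117 102  83  69  56  55  53  56  56
261  49  55  51  58  56  51  57  66  74  83  89  93  97  87  83  77  67  55  54  56  55  51
262  53  53  51  50  49  53  58  64  63  68  71  75  72  75  78  78  68  49  55  54  53  58
263  54  51  55  55  56  55  59  62  67  65  65  68  63  74  80  79  69  58  49  56  52  57
264  53  55  54  55  54  56  60  67  64  68  67  68  67  71  80  76  68  54  52  58  51  53
265  51  54  53  53  57  53  61  66  66  65  66  67  67  72  82  76  65  53  52  54  56  59
```

The post top is now at scene column 251, so the skewed push dragged the cradle to about -50 mm. The pot's mouth centre is near bench (-29,-19), yawed about 0.66 rad. I'll grasp it along its own axis, straighten it, then fix the cradle.

Emit:
{"name": "step_arm", "arguments": {"motion": [[[-0.4, -0.75, 0], 0.1], [[-0.8, -1.5, 0], 0.22], [[-1.15, -2.25, 0], 0.33], [[-1.55, -3.0, 0], 0.44], [[-1.95, -3.75, 0], 0.55], [[-2.31, -4.5, 0], 0.66], [[-2.31, -4.5, 0.3], 0.66], [[-2.31, -4.5, 0.6], 0.66], [[-2.31, -4.5, 0.6], 0.66]], "hand": 0, "squeeze": 6}}

```text
time: 21.0
tool_pos: [0.5476, 0.0041, 0.2024]
tool_rot: [-3.14, -0.002, 2.449]
contact_force: [0.6, 0.1, 0.7]
opening: 0.0918
grip_force: 0.0
```

Run:
```python
from m import *
o,R=st();to(-.018,-.028,.100)
w=robot.read_camera("wrist");K=w["intrinsics"];M=w["T_tool_cam"]
def proj(bx,by,z):
    cc,s=np.cos(YAW),np.sin(YAW);p=np.array([C[0]+cc*bx-s*by,C[1]+s*bx+cc*by,z])
    q=np.linalg.inv(M)@np.r_[R.T@(p-o["tool_pos"]),1];v=K@(q[:3]*[1,-1,-1]);return (v[:2]/v[2]).round(0)
print("mouth c",proj(-.029,-.019,.093),"L",proj(-.052,-.05,.093),"R",proj(-.006,.012,.093))
g=cv2.cvtColor(w["pixels"],cv2.COLOR_RGB2HSV)
for r in range(0,240,8):print("%3d"%r,"".join("#" if (g[r,q,1]<40 and g[r,q,2]>170) else "+" if (g[r,q,1]<40 and g[r,q,2]>100) else "c" if (g[r,q,0]<12 and g[r,q,1]>120) else "b" if g[r,q,2]<60 else "." for q in range(0,512,5)))
```

```text
t 21.0 rot [-3.140e+00 -2.000e-03  2.449e+00] bench [-0.0185 -0.0308] z 0.2024 F [0.6 0.1 0.7] open 0.0918 grip 0.0
t 21.0 rot [-3.140e+00 -2.000e-03  2.449e+00] bench [-0.0185 -0.0308] z 0.2024 F [0.6 0.1 0.7] open 0.0918 grip 0.0
go [0.018 0.044 1.706] spin -0.661
mouth c [256. 171.] L [210. 172.] R [303. 170.]
  0 ..bb.......................................................................................bb..........
  8 .b.................bbbb.........b......................................................................
 16 b.....................bb........b.......................+#.............................................
 24 .........................................................+#............................................
 32 .............................b.b...................#......+#...........................................
 40 ...................................................+#..................................................
 48 ....................................................+#..b..........+...................................
 56 .........................
[... 1754 characters left out ...]
###++++++++###..............+####...................
192 ......b..................................+#+++++++####+++++++#+..............+####.....................
200 ...........................................#++++++####++++++#+............+####........................
208 ...b.......................................+##++++####++++##++c.........+####..........................
216 .b..........................................+++#########+++++.cc......+####............................
224 .............................................++++++++++++++++cccc..+####...............................
232 bbbbbbbbbbbbbbbb...........++++bb............+++++++++++++++cccccc###bb++++............bbbbbbbbbbbbbbbb
```

Run:
```python
from m import *
o,R=st();w=robot.read_camera("wrist");M=w["T_tool_cam"];T=robot.read_camera("top")
W=dict(intrinsics=w["intrinsics"],xyz=np.array(o["tool_pos"])+R@M[:3,3],rotation=R@M[:3,:3])
T["rotation"]=np.array(T["rotation"])
S=robot.read_camera("scene")
for n,a,b in[("L",(216,184),(257.5,190)),("R",(312,178),(236,171))]:
    p,e=tri(W,a,T,b);print(n,(loc(p)*1000).round(),round(p[2]*1000),round(e*1000,1))
for z in(.09,.1,.11):
    q=[onz(W,u,z) for u in[(216,184),(312,178),(263,150),(258,218)]]
    print(z,[(loc(p)*1000).round().tolist() for p in q],"diam",round(np.linalg.norm(q[0]-q[1])*1000,1))
# rim by brighter threshold inside wrist
g=cv2.cvtColor(w["pixels"],cv2.COLOR_RGB2HSV)
for r in range(140,232,4):print("%3d"%r,"".join("%x"%(g[r,q,2]//16) if g[r,q,1]<50 else "." for q in range(190,340,2)))
```

```text
t 21.05 rot [-3.141e+00 -1.000e-03  2.450e+00] bench [-0.0178 -0.0306] z 0.2034 F [0.5 0.2 0.8] open 0.0919 grip 0.0
L [-44. -51.] 88 11.7
R [-23.  11.] 175 10.3
0.09 [[-39.0, -53.0], [6.0, 14.0], [-38.0, -4.0], [7.0, -44.0]] diam 81.1
0.1 [[-40.0, -51.0], [3.0, 14.0], [-39.0, -4.0], [4.0, -42.0]] diam 78.2
0.11 [[-42.0, -49.0], [1.0, 14.0], [-40.0, -3.0], [1.0, -40.0]] diam 75.2
140 .....8abcb9......................................................4..4554...
144 ......69acba9......................................................555.....
148 ........79bcb9.............................................................
152 .........88abba9..........cdeeddccbbbbbccdddddb............................
156 ...........79acba....dedbaaaaaaaaabaaaaaaaaaa99acddb......................7
160 9............89bbcdcaaaaaaaaaaaaaaaaaaaaaaaaa9999889ddb................79cc
164 b9............adda999aaaaaaaaaaaaaaaaaaaaaaaa999988877adc...........88ccccb
168 bba9.........dd9999999aaaaaaaaababbaaaaaaaaaa99998887777cd9.......7bcccbbbc
172 9acba8.....cd999999999aaaaaaaaababaaaaaaaaaa9999988877776bd....7bccccbbcb
[... 422 characters left out ...]
888999999aaaaaaaaaabaaaaaaaaa999977777668dd8................
200 ...........add9788999999aaaaaaaabbaaaaaaaaa99987777779ddb77................
204 ...........66cdc88899999aaaaaaaaaaaaaaaaaaa98777777bddc8877................
208 ............666addca99999aaaaaaaaaaaaaaaaaa97779cded888887.................
212 .............667779ddddcbaaaaaaabaaaaaaaaabcddedb888888877.................
216 ..............6677777779cddedddddddddeeeedb98888888888887..................
220 ..............6667777778888888888999999999998888888888876.................7
224 ...............66777777888888888899999999999988888888886...............778c
228 ................667777788888888889999999999898888888874.............778ccbb
```

Run:
```python
from m import *
o,R=st();w=robot.read_camera("wrist");M=w["T_tool_cam"]
W=dict(intrinsics=w["intrinsics"],xyz=np.array(o["tool_pos"])+R@M[:3,3],rotation=R@M[:3,:3])
for n,u in dict(c=(257.5,184),L=(207,184),R=(307.5,182),top=(258,152),bot=(257,216)).items():
    p=onz(W,u,.102);print(n,"bench",(loc(p)*1000).round(1),"tool",(R.T@(p-o["tool_pos"])*1000).round(1))
```

```text
t 21.2 rot [3.141e+00 2.000e-03 2.451e+00] bench [-0.0171 -0.0301] z 0.2045 F [ 0.2 -0.8 -0.1] open 0.0916 grip 0.0
c bench [-18.9 -23.6] tool [  5.6   3.9 102.5]
L bench [-44.1 -56. ] tool [  5.6 -37.1 102.4]
R bench [4.6 9.5] tool [  7.2  44.4 102.5]
top bench [-39.4  -7.4] tool [ 31.6   4.2 102.4]
bot bench [  2.6 -40.7] tool [-21.9   3.6 102.5]
```

Emit:
{"name": "step_arm", "arguments": {"motion": [[[0.06, 0.065, 0.3], 0], [[0.06, 0.065, 0.6], 0], [[0.06, 0.065, 0.9], 0], [[0.06, 0.065, 1.1], 0], [[0.06, 0.065, 1.3], 0], [[0.06, 0.065, 1.45], 0], [[0.06, 0.065, 1.6], 0], [[0.06, 0.065, 1.67], 0], [[0.06, 0.065, 1.67], 0]]}}

```text
time: 22.38
tool_pos: [0.5482, 0.0102, 0.103]
tool_rot: [-3.142, -0.0, 2.451]
contact_force: [0.1, -0.2, 0.1]
opening: 0.0918
grip_force: 0.0
```

Emit:
{"name": "step_arm", "arguments": {"motion": [[[0, 0, 0], 0], [[0, 0, 0], 0], [[0, 0, 0], 0], [[0, 0, 0], 0]], "hand": 140}}

```text
time: 22.88
tool_pos: [0.5483, 0.0103, 0.1033]
tool_rot: [3.141, 0.0, 2.451]
contact_force: [0.8, 1.1, 0.3]
opening: 0.0806
grip_force: 5.9
```

Gripped at 80.6 mm with 6 N. Now straightening it about its foot.

Emit:
{"name": "step_arm", "arguments": {"motion": [[[0.01, -0.06, 0], -0.08], [[0.01, -0.12, 0], -0.16], [[0.01, -0.18, 0], -0.25], [[0.01, -0.245, 0], -0.33], [[-0.01, -0.3, 0], -0.41], [[-0.04, -0.37, 0], -0.5], [[-0.07, -0.43, 0], -0.58], [[-0.1, -0.49, 0], -0.66], [[-0.1, -0.49, 0], -0.66]]}}

```text
time: 24.0
tool_pos: [0.5342, -0.0163, 0.1033]
tool_rot: [3.141, 0.0, 3.11]
contact_force: [1.0, 0.6, 0.5]
opening: 0.0791
grip_force: 5.9
```

```bash
cat >> m.py <<'E'
def post():
    S=robot.read_camera("scene");h=cv2.cvtColor(S["pixels"],cv2.COLOR_RGB2HSV)
    v=h[255:258,225:330,2].astype(float).mean(0);d=np.array([v[i:i+8].mean()-(v[i-4:i-1].mean()+v[i+9:i+12].mean())/2 for i in range(5,90)])
    i=d.argmax()+5;x=np.arange(i-2,i+10);w=np.clip(v[i-2:i+10]-95,0,None);col=225+(x*w).sum()/w.sum()
    print("post col",round(col,2),"contrast",round(d.max()),"y",round(-.051+(col-251.05+.0)*.00202+.0014,4))
E
python3 - <<'E'
from m import *
o,R=st();post();to(-.031,-.052,.103)
w=robot.read_camera("wrist")
g=cv2.cvtColor(w["pixels"],cv2.COLOR_RGB2HSV)
for r in range(130,332,6):print("%3d"%r,"".join("%x"%(g[r,q,2]//16) if g[r,q,1]<50 else "c" if g[r,q,0]<12 and g[r,q,1]>130 else "." for q in range(90,420,3)))
E
```

```text
t 24.0 rot [3.141 0.    3.11 ] bench [-0.0313 -0.0516] z 0.1033 F [1.  0.6 0.5] open 0.0791 grip 5.930740257854268
post col 251.04 contrast 83 y -0.0496
t 24.05 rot [3.142 0.    3.109] bench [-0.0312 -0.0515] z 0.1033 F [-0.   0.2 -0.2] open 0.0794 grip 5.921132490975651
go [-0.004 -0.008  0.005] spin -0.002
130 .........................................7acdb..........8acca.................................................
136 .........................................7accb..........8acca.................................................
142 .........................................79ccb..........8acca.........................................5.......
148 .........................................79bcc..........8accb.........................................5.......
154 ..........................................9bcc8.........8acca.........................................5.......
160 ..........................................9bcc8.........8acca.........................................5.......
166 ..........................................9bcc8.........8acc....................................
[... 2419 characters left out ...]
444432222.
298 ....21227444444444111001.....cccccc6777777888888888888888888766666666555555555ccc.....1101125555555564111.....
304 ...1111.344444444411.01.....cccccccc5777888999aaaabb7bbbb966666666666555555559cccc.....11113555555555211111...
310 1.01111124444444442111.....cccccccccc.677888999aaaabbbbb6666666666666555555558ccccc.....111455555555511.111.11
316 1110100..444444444311.....ccccccccccccc677888999aaaabbb6666666666666655555559cccccc......115555555555111111111
322 11011.10.4444444443.......cccccccccccccc677888999aaaab6666666666666655555555bccccccc.......5555555554111111111
328 .1.11.11034444444366666666cccccccccccccc......................................................................
```

The pot is straight and centred in the crock. Pushing it in while gripped.

Emit:
{"name": "step_arm", "arguments": {"motion": [[[-0.04, 0.02, 0], 0], [[-0.08, 0.03, 0], 0], [[-0.12, 0.03, 0.01], 0], [[-0.16, 0.03, 0.02], 0], [[-0.2, 0.03, 0.03], 0], [[-0.24, 0.03, 0.04], 0], [[-0.28, 0.03, 0.05], 0]]}}

```text
time: 24.98
tool_pos: [0.5511, -0.015, 0.1001]
tool_rot: [3.142, 0.0, 3.111]
contact_force: [-1.7, -2.6, 1.3]
opening: 0.0791
grip_force: 6.0
```

Emit:
{"name": "step_arm", "arguments": {"motion": [[[-0.04, 0, 0], 0], [[-0.08, 0, 0], 0], [[-0.12, 0, 0], 0], [[-0.16, 0, 0], 0], [[-0.2, 0, 0], 0], [[-0.23, 0, 0], 0]]}}

```text
time: 25.72
tool_pos: [0.565, -0.0154, 0.1002]
tool_rot: [3.141, 0.0, 3.111]
contact_force: [-1.1, -3.0, 0.4]
opening: 0.0791
grip_force: 6.0
```

Run:
```python
from m import *
o,R=st();post()
w=robot.read_camera("wrist")
g=cv2.cvtColor(w["pixels"],cv2.COLOR_RGB2HSV)
for r in range(160,332,6):print("%3d"%r,"".join("%x"%(g[r,q,2]//16) if g[r,q,1]<50 else "c" if g[r,q,0]<12 and g[r,q,1]>130 else "." for q in range(90,420,3)))
```

```text
t 25.725 rot [3.141 0.    3.111] bench [-0.0005 -0.0498] z 0.1002 F [-1.1 -3.   0.4] open 0.0791 grip 6.024474875614487
post col 252.76 contrast 88 y -0.0461
160 ........................................8acdc8.........8accb.........................................564......
166 ........................................59bdc7.........8acc9.........................................56.......
172 ........................................59bcc..........8acca.........................................56.......
178 ........................................59bdc9.........8acca.........................................56.......
184 .........................................9bcc9.........8acc9.........................................66.......
190 .........................................9bcc8....ccdddeeeddddddcc..................................466.......
196 .........................................888ceeeeeeeedddddccccbbaa9acdcc............................566.......
202 .......................................adefeeeeeeeeeeeddddcccbbbaa987778ccb.........................5666......
208 ..................
[... 1692 characters left out ...]
444322222.
298 ....22229444444444111..166ccccccccc6778777788888888888888877666666666666555555ccccccc.1011125555555564111.....
304 ...11.1.3444444444110017675ccccccccc67788899aaaaabbbbbbcc666666666666665555555cccccccca11113555555555211111...
310 2.1.011.2444444444110177777cccccccccc677889999aaaabbbbbc666666666666666555555.cccccc.dca1114555555555111111.11
316 1110..110444444444311.......cccccccccc66788999aaaabbbbb6666666666666666555.ccccccccc.....11555555555511111111.
322 110.0.01.4444444445.........cccccccccccccc.678999aaabb6666666666666665ccccccccccccc........5555555554111111111
328 1011111.1344444445...........ccccccccccc......................................................................
```

Emit:
{"name": "step_arm", "arguments": {"motion": [[[-0.03, 0.03, 0], 0], [[-0.06, 0.05, 0], 0], [[-0.09, 0.05, 0], 0], [[-0.11, 0.05, 0], 0], [[-0.11, 0.05, 0], 0]]}}

```text
time: 26.45
tool_pos: [0.5713, -0.0125, 0.0999]
tool_rot: [3.141, -0.001, 3.111]
contact_force: [-1.0, -2.2, -1.5]
opening: 0.0789
grip_force: 5.9
```

Run:
```python
from m import *
o,R=st();post()
```

```text
t 26.45 rot [ 3.141e+00 -1.000e-03  3.111e+00] bench [ 0.0058 -0.0467] z 0.0999 F [-1.  -2.2 -1.5] open 0.0789 grip 5.885211740323939
post col 254.61 contrast 90 y -0.0424
```

Emit:
{"name": "step_arm", "arguments": {"motion": [[[0, 0, 0], 0], [[0, 0, 0], 0], [[0, 0, 0], 0]], "hand": 0}}

```text
time: 26.88
tool_pos: [0.5717, -0.0123, 0.1004]
tool_rot: [3.141, 0.001, 3.111]
contact_force: [-0.4, 0.8, 0.4]
opening: 0.0919
grip_force: 0.0
```

Run:
```python
from m import *
o,R=st();post()
w=robot.read_camera("wrist")
g=cv2.cvtColor(w["pixels"],cv2.COLOR_RGB2HSV)
for r in range(160,332,6):print("%3d"%r,"".join("%x"%(g[r,q,2]//16) if g[r,q,1]<50 else "c" if g[r,q,0]<12 and g[r,q,1]>130 else "." for q in range(90,420,3)))
```

```text
t 26.875 rot [3.141e+00 1.000e-03 3.111e+00] bench [ 0.0062 -0.0465] z 0.1004 F [-0.4  0.8  0.4] open 0.0919 grip 0.0
post col 254.59 contrast 89 y -0.0425
160 .......................................9bcca.........69bcb..........................................56........
166 .......................................8acca.........69bcb..........................................65........
172 .......................................8acca.........7abcb.........................................465........
178 .......................................8acca.........6abcb.........................................564........
184 .......................................7acca.9cddeeeeeedddddcccb...................................56.........
190 .......................................b9feeeeeeeeeeeddddccbbbaa999bb..............................666........
196 ..................................88eeeeeeeeeeeeeeeeeddddccbbbaa998877ab9..........................66665......
202 ...............................9ceddeeeeeeeeeeeeeeeeeddddcccbb9777777777ab.........................6666.......
208 ....................
[... 1690 characters left out ...]
4444444444
298 29944444444411100.166666666ccccccc678899aaabbbbccccccd9666666666666555555ccccccccccccbccccc0111114555555555651
304 144444444444311102676666677.cccccccccc7799abaabbcccccc7666666666666555555ccccccccccccccccccc111115555555555531
310 1344444444443110............ccccccccccccccc.7777777777766666666666655.cccccccccccccc.........11115555555555511
316 114444444444411..............cccccccccccccccccccccccccc..ccccccccccccccccccccccccccc...........125555555555511
322 ..44444444444................cccccccccccccccccccccccccccccccccccccccccccccccccccccc..............5555555555411
328 ..3444444444..................ccccccccccccccccccc.............................................................
```

Released: the pot's mouth has rolled back to about y = -54 mm on the rods while the crock is at about -44. I'll bring the cradle back to -60 mm using the post.

Emit:
{"name": "step_arm", "arguments": {"motion": [[[0, 0, -0.4], 0], [[0, 0, -0.9], 0], [[0, 0, -1.4], 0], [[-0.3, 0, -1.8], 0], [[-1.0, 0.03, -1.8], 0], [[-1.7, 0.03, -1.8], 0], [[-1.94, 0.03, -1.8], 0], [[-1.94, 0.03, -1.8], 0], [[-1.94, 0.03, -1.2], 0], [[-1.94, 0.03, -0.7], 0]]}}

```text
time: 28.22
tool_pos: [0.6869, -0.0143, 0.1416]
tool_rot: [3.141, -0.0, 3.111]
contact_force: [-0.6, -0.1, -0.5]
opening: 0.0918
grip_force: 0.0
```

Emit:
{"name": "step_arm", "arguments": {"motion": [[[0, 0, 0.1], 0], [[0, 0, 0.1], 0], [[0, 0, 0.1], 0], [[0, 0, 0.1], 0], [[0, 0, 0.1], 0], [[0, 0, 0.1], 0], [[0, 0, 0.1], 0], [[0, 0, 0.1], 0], [[0, 0, 0.1], 0], [[0, 0, 0.1], 0]], "hand": 255, "squeeze": 15}}

```text
time: 29.48
tool_pos: [0.6878, -0.0143, 0.1362]
tool_rot: [3.141, -0.0, 3.111]
contact_force: [-0.7, 0.8, -0.2]
opening: 0.0169
grip_force: 15.0
```

Run:
```python
from m import *
to(.122,-.06,.136)
```

```text
t 29.475 rot [ 3.141 -0.     3.111] bench [ 0.1223 -0.0448] z 0.1362 F [-0.7  0.8 -0.2] open 0.0169 grip 15.000029504299164
go [ 0.005 -0.253  0.003] spin 0.0
```

Emit:
{"name": "step_arm", "arguments": {"motion": [[[0, -0.06, 0], 0], [[0, -0.12, 0], 0], [[0, -0.18, 0], 0], [[0, -0.25, 0], 0], [[0, -0.26, 0], 0], [[0, -0.26, 0], 0]]}}

```text
time: 30.22
tool_pos: [0.6873, -0.0305, 0.1362]
tool_rot: [-3.141, -0.0, 3.111]
contact_force: [0.0, 0.8, -0.7]
opening: 0.0171
grip_force: 15.0
```

Emit:
{"name": "step_arm", "arguments": {"motion": [[[0, 0, 0], 0], [[0, 0, 0], 0], [[0, 0, -0.5], 0], [[0, 0, -1.1], 0], [[0.5, 0, -1.1], 0], [[1.2, 0, -1.1], 0], [[1.7, 0, -1.1], 0], [[1.7, 0, -1.1], 0]], "hand": 83}}

```text
time: 31.22
tool_pos: [0.5841, -0.0268, 0.203]
tool_rot: [-3.141, 0.0, 3.111]
contact_force: [0.5, 0.9, 0.8]
opening: 0.062
grip_force: 0.0
```

```bash
cat >> m.py <<'E'
def wmap(r0,r1,dr,c0,c1,dc):
    o,R=st();w=robot.read_camera("wrist");M=w["T_tool_cam"]
    g=cv2.cvtColor(w["pixels"],cv2.COLOR_RGB2HSV)
    for r in range(r0,r1,dr):print("%3d"%r,"".join("B" if 98<g[r,q,0]<118 and g[r,q,1]>90 else "%x"%(g[r,q,2]//16) if g[r,q,1]<50 else "c" if g[r,q,0]<12 and g[r,q,1]>130 else "." for q in range(c0,c1,dc)))
    return o,R,dict(intrinsics=w["intrinsics"],xyz=np.array(o["tool_pos"])+R@M[:3,3],rotation=R@M[:3,:3])
E
python3 - <<'E'
from m import *
post();wmap(90,236,5,150,360,2)
E
```

```text
post col 246.39 contrast 84 y -0.059
t 31.275 rot [-3.141e+00  1.000e-03  3.111e+00] bench [ 0.0203 -0.0607] z 0.203 F [ 0.3 -0.   0.7] open 0.0618 grip 0.0
 90 ...........................................8bddb..........7acdc..........................................
 95 ...........................................8bddb..........7acdc..........................................
100 ...........................................9bddb..........7acdc..........................................
105 ...........................................8bddb..........7acdc..........................................
110 ...........................................8bddb..........7acdc..........................................
115 ...........................................8bddb..........7acdb..........................................
120 ...........................................8acdb..........7acdb..........................................
125 ...........................................8bcdb..........7acdb..........................................
130 ...........................................8acdb..........8
[... 1656 characters left out ...]
dddc955.cccccccc........................
210 .......................cccccccccccccccccccc..a9bccccc77bbaa..cccccccccccccccccccc........................
215 ........................cccccccccccccccccccccccccccccccccccccccccccccccccccccccc.........................
220 ........................cccccccccccccccccccccccccccccccccccccccccccccccccccccccc.........................
225 ........222222..........cccccccccccccccccccccccccccccccccccccccccccccccccccccccc.........................
230 .......334699999996116775ccccccccccccccccccccccccccccccccccccccccccccccccccccccbddc1148996667addddddddddd
235 ..899999999999999211167765ccccccccccccccccccccccccccccccccccccccccccccccccccc.9cdda1112666666666666669cdd
```

The crock is back at -60 mm. The white pot sits 15 mm short of home, yawed about 0.25 rad, with its left rim corner behind; a square push from behind should straighten it.

Emit:
{"name": "step_arm", "arguments": {"motion": [[[0.5, 0.02, 0], 0], [[0.92, 0.02, 0], 0], [[0.92, 0.02, 0], 0], [[0.92, 0.02, 0.5], 0], [[0.92, 0.02, 1.0], 0], [[0.92, 0.02, 1.4], 0], [[0.92, 0.02, 1.65], 0], [[0.92, 0.02, 1.72], 0], [[0.92, 0.02, 1.72], 0]]}}

```text
time: 32.45
tool_pos: [0.5309, -0.024, 0.0993]
tool_rot: [-3.142, 0.001, 3.111]
contact_force: [0.1, -0.2, 0.1]
opening: 0.0619
grip_force: 0.0
```

Emit:
{"name": "step_arm", "arguments": {"motion": [[[-0.05, 0, 0], 0], [[-0.1, 0, 0], 0], [[-0.15, 0, 0], 0], [[-0.2, 0, 0], 0], [[-0.25, 0, 0], 0], [[-0.3, 0, 0], 0], [[-0.35, 0, 0], 0]]}}

```text
time: 33.33
tool_pos: [0.5513, -0.0246, 0.099]
tool_rot: [3.142, -0.0, 3.111]
contact_force: [-0.8, -1.4, 0.2]
opening: 0.0618
grip_force: 0.4
```

Run:
```python
from m import *
post();wmap(170,334,6,120,400,3)
```

```text
post col 246.39 contrast 83 y -0.059
t 33.375 rot [-3.142  0.     3.111] bench [-0.0134 -0.0594] z 0.099 F [ 0.5 -0.1  0.7] open 0.0619 grip 0.09900759706397366
170 ...................................8acdc..........8bcdc.......................................
176 ...................................8acdc..........8bcdb.......................................
182 ...................................6acdc7.........8bdd8.......................................
188 ...................................59cdc8........58bdd9.......................................
194 ...................................59cdc.........59bdd........................................
200 ...................................79bdc.........59bdd........................................
206 ....................................9bdc.........59bdc........................................
212 ....................................9bdc8.........9bdc........................................
218 ..................................9cdeeffffeeeeeeeeedcc.......................................
224 ..............................bdeeeeeeeeeeee
[... 1132 characters left out ...]
3....13
296 .....223444444421100.ccc6778889ad877677777888888888888888888777777765111115666666711........13
302 ....1211444444431111cccc.7788899aaab88877777888888888888877777776655.c111156666666111......113
308 ..1111114444444311.cccccc7788899aaa888877888888888887788877766666555cc.11166666665111111..1123
314 .11111014444444411ccccccc7788899aa988877777777777777777776666666555cccc11166666664111111111133
320 0111110134444444.cccccccc6778899a977887777777777777777776666666555ccccccc5566665611111111.....
326 11.111112444444.c.............................................................................
332 222212222222222222222222222222222222222222222222222222222.222222222222222222222222222222222222
```

Emit:
{"name": "step_arm", "arguments": {"motion": [[[-0.03, 0, 0], 0], [[-0.06, 0, 0], 0], [[-0.09, 0, 0], 0], [[-0.12, 0, 0], 0], [[-0.15, 0, 0], 0], [[-0.18, 0, 0], 0]]}}

```text
time: 34.17
tool_pos: [0.5622, -0.0249, 0.099]
tool_rot: [3.141, -0.0, 3.111]
contact_force: [-0.6, -0.4, 0.4]
opening: 0.0617
grip_force: 0.5
```

Run:
```python
from m import *
post();wmap(194,334,6,120,400,3)
```

```text
post col 246.4 contrast 84 y -0.059
t 34.225 rot [3.142 0.    3.111] bench [-0.0028 -0.0594] z 0.099 F [-1.3 -0.1  0.7] open 0.062 grip 0.2994165922098091
194 ...................................59bdc.........59bcc........................................
200 ....................................9bdc8.........9bcc........................................
206 ....................................9bdc8.........9bcc........................................
212 ....................................9bdc8........89bcc........................................
218 .................................9c9efeeeeeeeeeeeeeeeeddc.....................................
224 .............................aceeeeeeeeeeeeeeeeeeeeddddcccbccc................................
230 ..2222237888586568999961...b75d966d6eeeeeeb7788eeeeddddcccbaaa9cc516966689999999999999999.....
236 2222221bdd79999999999411.77555555666ee777777888eeeedddcccbbaa998831159666666667ddddd1122222222
242 22222214799999999999411156555555566666777777778eeeedddccbbaa888881111598666666668ddd1111222222
248 22..2226899999669994111145555555566666777777888eee
[... 730 characters left out ...]
3....13
296 .....223494444421110.ccc.77788988898877677778888888888888777777766555111115565656611........13
302 ....2211444444431100ccccc7778899aaa777888888877777777777877766666555cc1.1156555556111......113
308 ..11111144444443111cccccc6778899aa877777777777777777777766666666555.cc.11155555555111111...123
314 1.1111.04444444411.ccccccc778899aa777777777777777777777766666666555cccc111556555541111.1111.23
320 01.1111134444444.ccccccccc77778997777777777777777777777666666665ccccc.cc..555555511111111.....
326 1.110.112444444.c.............................................................................
332 2211221211222122222212122221212122122222222222221222212212222212222212222122222222222121212212
```

Moving in freely. Carrying on the same way.

Emit:
{"name": "step_arm", "arguments": {"motion": [[[-0.03, 0, 0], 0], [[-0.06, 0, 0], 0], [[-0.08, 0, 0], 0], [[-0.1, 0, 0], 0], [[-0.1, 0, 0], 0]]}}

```text
time: 34.9
tool_pos: [0.5682, -0.0251, 0.099]
tool_rot: [3.141, 0.0, 3.111]
contact_force: [-0.6, -0.5, -0.2]
opening: 0.0621
grip_force: 0.2
```

Run:
```python
from m import *
post();wmap(200,326,6,120,400,3)
```

```text
post col 246.39 contrast 83 y -0.059
t 34.95 rot [3.141 0.    3.111] bench [ 0.003  -0.0593] z 0.099 F [-0.7  0.3  0.8] open 0.062 grip 0.20745744133819244
200 ....................................9bcc..........9bcc........................................
206 ....................................9bdc..........9bcc........................................
212 ..............................................................................................
218 ..................................acefffffffeeeeeeeedcb.......................................
224 .33333358888888888886666....8bdeeeeefffffffeeeeeeeedddccbbbba...888888888888888888888888888888
230 4333321dddddd77c78999961.9b6ad96eaeefffc7788deeeeeedddccbba9989ba7169666addddddddddddddddddddd
236 2222221bdc799999999994116555555666eee77777888eeeeeedddcbb9888887731159766666667ddddd1122222222
242 222222157999999999994111355555566666777777888eeeeedb88888888887771111566666666668ccc1.11222221
248 22..22276689999766941011355555566666777777888eee88888888888888777.1111566666666666..11..111222
254 ......6666666666662101102555555566667777778888888
[... 434 characters left out ...]
3....11
284 .666666666666666666666666666666666666666666666666666666666666666666666666666666666663333....12
290 .555555555555555555555555555555555555555555555555555555555555555555555555555555555543333....13
296 .....226444444421101.ccc678899888888888888877777777777777666666555ccc111115555556611.........3
302 ....2211444444431100cccc.7889888888888888878777777777777666666555.cccc111155555556111......113
308 ..111...44444443110cccccc7777788888888888788777777777777666666555ccccc.1115555555511111....123
314 1111110.4444444411cccccccc.777788888888887777777777777766666.cccccccccc11155555554111111111123
320 1110111134444444.ccccccccccccccc.778888888877777777776.ccccccccccccccccc..555555511111111.....
```

Emit:
{"name": "step_arm", "arguments": {"motion": [[[-0.02, 0, 0], 0], [[-0.04, 0, 0], 0], [[-0.05, 0, 0], 0], [[-0.05, 0, 0], 0]]}}

```text
time: 35.5
tool_pos: [0.5709, -0.0252, 0.099]
tool_rot: [3.142, -0.0, 3.111]
contact_force: [-2.3, -0.4, -0.1]
opening: 0.0617
grip_force: 0.8
```

Emit:
{"name": "step_arm", "arguments": {"motion": [[[-0.02, 0, 0], 0], [[-0.04, 0, 0], 0], [[-0.05, 0, 0], 0], [[-0.05, 0, 0], 0]]}}

```text
time: 36.0
tool_pos: [0.5724, -0.0252, 0.0988]
tool_rot: [3.141, -0.004, 3.111]
contact_force: [-7.4, -0.8, 4.3]
opening: 0.0619
grip_force: 4.1
```

Resistance has risen to 7 N at about the right depth. Backing off to check from above.

Emit:
{"name": "step_arm", "arguments": {"motion": [[[0.3, 0, 0], 0], [[0.6, 0, 0], 0], [[0.6, 0, -0.5], 0], [[0.6, 0, -1.2], 0], [[0.2, 0, -1.73], 0], [[-0.2, 0, -1.73], 0], [[-0.2, 0, -1.73], 0]]}}

```text
time: 36.88
tool_pos: [0.5874, -0.0257, 0.2028]
tool_rot: [3.142, 0.002, 3.111]
contact_force: [0.1, -0.2, -0.8]
opening: 0.062
grip_force: 0.0
```

Run:
```python
from m import *
post();o,R,W=wmap(120,236,4,150,360,2)
for u in[(256,r) for r in range(150,220,5)]:print(u,"z.088",(loc(onz(W,u,.088))*1000).round(1)[0],"z.122",(loc(onz(W,u,.122))*1000).round(1)[0],"z.14",(loc(onz(W,u,.14))*1000).round(1)[0])
```

```text
post col 246.38 contrast 84 y -0.059
t 36.925 rot [ 3.141 -0.     3.111] bench [ 0.021  -0.0593] z 0.2023 F [ 0.   0.2 -0.6] open 0.0619 grip 0.0
120 ..........................................7acdb..........7acdc...........................................
124 ..........................................7acdb..........7acdc...........................................
128 ..........................................7acdb..........7acdc...........................................
132 ..........................................7acdb..........7acdc...........................................
136 ..........................................7acdb..........7acdb...........................................
140 ..........................................7acdb..........7acdb...........................................
144 ..........................................7acdb..........7acdb...........................................
148 ..........................................7acdb..........7acdb...........................................
152 ..........................................8acdb..........7accb........
[... 2136 characters left out ...]
579999999999111676.cccccccccccccccccccccccccccccccccccccccccccccccccccc.bdddb1116766666666acddddddd
(256, 150) z.088 -10.6 z.122 -15.4 z.14 -18.0
(256, 155) z.088 -6.5 z.122 -11.8 z.14 -14.6
(256, 160) z.088 -2.3 z.122 -8.1 z.14 -11.2
(256, 165) z.088 1.9 z.122 -4.4 z.14 -7.8
(256, 170) z.088 6.2 z.122 -0.7 z.14 -4.3
(256, 175) z.088 10.5 z.122 3.1 z.14 -0.8
(256, 180) z.088 14.8 z.122 6.9 z.14 2.7
(256, 185) z.088 19.1 z.122 10.7 z.14 6.2
(256, 190) z.088 23.5 z.122 14.5 z.14 9.8
(256, 195) z.088 27.9 z.122 18.4 z.14 13.4
(256, 200) z.088 32.4 z.122 22.3 z.14 17.0
(256, 205) z.088 36.9 z.122 26.3 z.14 20.7
(256, 210) z.088 41.4 z.122 30.3 z.14 24.4
(256, 215) z.088 46.0 z.122 34.3 z.14 28.1
```

The rim ends map to x ≈ 12.5 mm (home is 13) and the rim is centred in the crock, so the medium pot is home. Next: carry the cradle to +60 mm.

Emit:
{"name": "step_arm", "arguments": {"motion": [[[-0.7, -0.02, 0], 0], [[-1.4, -0.02, 0], 0], [[-1.69, -0.02, 0], 0], [[-1.69, -0.02, 0], 0], [[-1.69, -0.02, 0.5], 0], [[-1.69, -0.02, 0.9], 0], [[-1.69, -0.02, 1.1], 0], [[-1.69, -0.02, 1.1], 0]]}}

```text
time: 37.98
tool_pos: [0.6865, -0.0299, 0.1364]
tool_rot: [3.141, -0.002, 3.111]
contact_force: [0.6, 0.1, 0.9]
opening: 0.0619
grip_force: 0.0
```

Emit:
{"name": "step_arm", "arguments": {"motion": [[[0, 0, 0], 0], [[0, 0, 0], 0], [[0, 0, 0], 0], [[0, 0, 0], 0], [[0, 0, 0], 0], [[0, 0, 0], 0], [[0, 0, 0], 0]], "hand": 255}}

```text
time: 38.85
tool_pos: [0.6874, -0.0301, 0.1369]
tool_rot: [-3.141, 0.0, 3.111]
contact_force: [-0.3, -0.8, 0.5]
opening: 0.0171
grip_force: 15.0
```

Run:
```python
from m import *
to(.122,.06,.136)
```

```text
t 38.85 rot [-3.141  0.     3.111] bench [ 0.1223 -0.0607] z 0.1369 F [-0.3 -0.8  0.5] open 0.0171 grip 15.00001385807991
go [0.005 2.011 0.014] spin 0.0
```

Emit:
{"name": "step_arm", "arguments": {"motion": [[[0, 0.1, 0], 0], [[0, 0.25, 0], 0], [[0, 0.42, 0], 0], [[0, 0.6, 0], 0], [[0, 0.78, 0], 0], [[0, 0.96, 0], 0], [[0, 1.14, 0], 0], [[0, 1.32, 0], 0], [[0, 1.5, 0], 0], [[0, 1.68, 0], 0]]}}

```text
time: 40.1
tool_pos: [0.6907, 0.0714, 0.1369]
tool_rot: [3.142, 0.001, 3.111]
contact_force: [3.4, -4.1, -0.7]
opening: 0.0169
grip_force: 15.0
```

Emit:
{"name": "step_arm", "arguments": {"motion": [[[0, 0.13, 0], 0], [[0, 0.24, 0], 0], [[0, 0.3, 0], 0], [[0, 0.33, 0], 0], [[0, 0.33, 0], 0], [[0, 0.33, 0], 0]]}}

```text
time: 40.85
tool_pos: [0.6913, 0.091, 0.1369]
tool_rot: [3.141, 0.001, 3.111]
contact_force: [4.8, -0.7, -0.1]
opening: 0.0172
grip_force: 15.0
```

Run:
```python
from m import *
to(.122,.06,.136)
```

```text
t 40.85 rot [3.141e+00 1.000e-03 3.111e+00] bench [0.1225 0.0605] z 0.1369 F [ 4.8 -0.7 -0.1] open 0.0172 grip 15.00007152557373
go [ 0.009 -0.008  0.015] spin 0.0
```

Emit:
{"name": "step_arm", "arguments": {"motion": [[[0, 0, 0], 0], [[0, 0, 0], 0], [[0, 0, -0.5], 0], [[0, 0, -1.1], 0], [[0.5, 0, -1.1], 0], [[1.2, 0, -1.1], 0], [[1.7, 0, -1.1], 0], [[1.7, 0, -1.1], 0]], "hand": 133}}

```text
time: 41.85
tool_pos: [0.5871, 0.0942, 0.2033]
tool_rot: [3.141, -0.002, 3.111]
contact_force: [0.9, 1.1, -0.1]
opening: 0.0436
grip_force: 0.0
```

Run:
```python
from m import *
o,R,W=wmap(40,236,6,150,360,2)
for u in[(256,r) for r in range(60,200,20)]:print(u,"z.08",(loc(onz(W,u,.08))*1000).round(1),"z.122",(loc(onz(W,u,.122))*1000).round(1)[0])
```

```text
t 41.85 rot [ 3.141e+00 -2.000e-03  3.111e+00] bench [0.0182 0.0605] z 0.2033 F [ 0.9  1.1 -0.1] open 0.0436 grip 0.0
 40 .........................................69beec..........58bdec..........................................
 46 ..........................................9beec..........59bdec..........................................
 52 .................................4BBBBBBBBBBBBBBBBBBBBBBBBBBBBBBBBBBBBB..................................
 58 ..................................BBBBBBBBBBBBBBBBBBBBBBBBBBBBBBBBBBBBB..................................
 64 ..................................BBBBBBBBBBBBBBBBBBBBBBBBBBBBBBBBBBBB9..................................
 70 ..................................5BBBBBBBBBBBBBBBBBBBBBBBBBBBBBBBBBBB...................................
 76 ...................................BBBBBBBBBBBBBBBBBBBBBBBBBBBBBBBBBB....................................
 82 ....................................BBBBBBBBBBBBBBBBBBBBBBBBBBBBBBBBB....................................
 88 ...................................6BBBBBBBBBBBBBBBBBBBBBBBBBBBBBBBBB.............................
[... 2231 characters left out ...]
....cccccccccccccccccccccccc..........cccccccccccccccccccccccc........................
220 ........................cccccccccccccccccccccccccccccccccccccccccccccccccccccccc.........................
226 ..........................8.cccccccccccccccccccccccccccccccccccccccccccccccc...c...........33333.........
232 433333336777778889aaaaaa9aa211cccccccccccccccccccccccccccccccccccccccccccc1238a9aaa9a99ad874555422333333.
(256, 60) z.08 [-84.   62.7] z.122 -79.4
(256, 80) z.08 [-68.9  62.7] z.122 -66.5
(256, 100) z.08 [-53.3  62.8] z.122 -53.2
(256, 120) z.08 [-37.3  62.8] z.122 -39.5
(256, 140) z.08 [-20.7  62.9] z.122 -25.3
(256, 160) z.08 [-3.6 62.9] z.122 -10.8
(256, 180) z.08 [14. 63.] z.122 4.3
```

Everything in the +60 lane lines up in the wrist view: rods at column 254, blue pot at 254, crock at 253. Lowering behind the blue pot's rim, with the tips below its axis.

Emit:
{"name": "step_arm", "arguments": {"motion": [[[0.7, -0.02, 0], 0], [[1.5, -0.02, 0], 0], [[2.27, -0.02, 0], 0], [[2.27, -0.02, 0], 0], [[2.27, -0.02, 0.5], 0], [[2.27, -0.02, 1.0], 0], [[2.27, -0.02, 1.5], 0], [[2.27, -0.02, 1.85], 0], [[2.27, -0.02, 1.97], 0], [[2.27, -0.02, 1.97], 0]]}}

```text
time: 43.15
tool_pos: [0.4539, 0.0967, 0.0845]
tool_rot: [3.141, -0.0, 3.111]
contact_force: [0.5, 0.6, 0.6]
opening: 0.0437
grip_force: 0.0
```

Emit:
{"name": "step_arm", "arguments": {"motion": [[[-0.08, 0, 0], 0], [[-0.16, 0, 0], 0], [[-0.24, 0, 0], 0], [[-0.32, 0, 0], 0], [[-0.4, 0, 0], 0], [[-0.48, 0, 0], 0], [[-0.56, 0, 0], 0], [[-0.64, 0, 0], 0]]}}

```text
time: 44.15
tool_pos: [0.4916, 0.0955, 0.0846]
tool_rot: [3.142, -0.0, 3.111]
contact_force: [-1.4, 0.3, 1.0]
opening: 0.0442
grip_force: 0.6
```

Run:
```python
from m import *
to(-.025,.06,.085);wmap(150,326,8,150,360,2)
```

```text
t 44.15 rot [ 3.142 -0.     3.111] bench [-0.0773  0.0589] z 0.0846 F [-1.4  0.3  1. ] open 0.0442 grip 0.5841404445157394
go [-0.871  0.019 -0.007] spin 0.0
t 44.15 rot [ 3.142 -0.     3.111] bench [-0.0773  0.0589] z 0.0846 F [-1.4  0.3  1. ] open 0.0442 grip 0.5841404445157394
150 .........................................................................................................
158 ......................................69abcdcb...............679bcddc8...................................
166 ......................................69abcdcb...............589bcddc....................................
174 ......................................58abcdcb...............58abcddc....................................
182 ......................................58abcdcc...............68abcdcc....................................
190 .......................................8abcdcc8..............68abcdcb....................................
198 .......................................8abcdcc8..............68abcdcb....................................
206 .......................................8abcdc
[... 900 characters left out ...]
6666666666666666666666665333333333....11
278 .....8888888888888888888888888888888888888888888888888888888888888888888888888888888888888884444344.....1
286 .....6666666666666666666666666666666666666666666666666666666666666666666666666666666666666666333333.....1
294 .........22766844443221111...4BBBBBBBBBBBBBBBBBBBBBBBBBBBBBBBBBBBBBBBBBBBBBBB.11111245555555512.........2
302 2.......22.34444444411100.....BBBBBBBBBBBBBBBBBBBBBBBBBBBBBBBBBBBBBBBBBBBBBBB..11111556656564111.......12
310 22221.111112444444442111.......BBBBBBBBBBBBBBBBBBBBBBBBBBBBBBBBBBBBBBBBBBBBBB...1112665556652111111111113
318 21.011101111444444443..........5BBBBBBBBBBBBBBBBBBBBBBBBBBBBBBBBBBBBBBBBBBBB.......4565655551111111.....3
```

Emit:
{"name": "step_arm", "arguments": {"motion": [[[-0.05, 0.02, 0], 0], [[-0.1, 0.02, 0], 0], [[-0.15, 0.02, 0], 0], [[-0.2, 0.02, 0], 0], [[-0.25, 0.02, 0], 0], [[-0.3, 0.02, 0], 0], [[-0.35, 0.02, 0], 0], [[-0.4, 0.02, 0], 0], [[-0.45, 0.02, 0], 0]]}}

```text
time: 45.32
tool_pos: [0.5186, 0.0959, 0.0846]
tool_rot: [3.142, 0.0, 3.111]
contact_force: [-0.6, -0.1, 0.9]
opening: 0.044
grip_force: 0.2
```

Run:
```python
from m import *
post();to(-.025,.06,.085);wmap(206,326,8,150,360,2)
```

```text
post col 306.63 contrast 91 y 0.0627
t 45.375 rot [3.141e+00 1.000e-03 3.111e+00] bench [-0.0499  0.0601] z 0.0846 F [ 0.4 -0.3  0.1] open 0.0441 grip 0.08779713799413003
go [-0.414 -0.001 -0.006] spin 0.0
t 45.375 rot [3.141e+00 1.000e-03 3.111e+00] bench [-0.0499  0.0601] z 0.0846 F [ 0.4 -0.3  0.1] open 0.0441 grip 0.08779713799413003
206 ......................................79acccb8..............68abccca.....................................
214 ......................................79acccb8..............68abcccb.....................................
222 ......................................79abccb8..............68abcccb.....................................
230 ....................a999999611........6666BBBBBBBBBBBBBBBBBBBBB8acb.......1148999999.....................
238 222222222.89999999999999982111...BBBBBBBBBBBBBBBBBBBBBBBBBBBBBBBBBBBBBBBB511117999999998666666.1111221222
246 222122221788999889999999611010BBBBBBBBBBBBBBBBBBBBBBBBBBBBBBBBBBBBBBBBBBBB1111148999988999966641111112222
254 222.......66666666666641110001BBBBBBBBBBBBBBBBBBBBBBBBBBBBBBBBBBBBBBBBBBBB11111115666666666666..
[... 189 characters left out ...]
666666666666666666666665333333333.....11
278 .....7777888887887878888888888888888888888888888888888888888888888888888888888888888888888863333333.....1
286 .....6666666666666666666666666666666666666666666666666666666666666666666666666666666666666663333333.....1
294 .........2278854444321111124BBBBBBBBBBBBBBBBBBBBBBBBBBBBBBBBBBBBBBBBBBBBBBBBB.1111114555545551.........11
302 2.......21134444444411100....BBBBBBBBBBBBBBBBBBBBBBBBBBBBBBBBBBBBBBBBBBBBBBBB..11111555555554111.......12
310 122.11...112444444442111......BBBBBBBBBBBBBBBBBBBBBBBBBBBBBBBBBBBBBBBBBBBBBB8...1112555555552111111111113
318 1.1101.11111444444442..cc666554BBBBBBBBBBBBBBBBBBBBBBBBBBBBBBBBBBBBBBBBBBBB7789a73.4555555551111111....22
```

Emit:
{"name": "step_arm", "arguments": {"motion": [[[-0.05, 0, 0], 0], [[-0.1, 0, 0], 0], [[-0.15, 0, 0], 0], [[-0.2, 0, 0], 0], [[-0.25, 0, 0], 0], [[-0.3, 0, 0], 0], [[-0.35, 0, 0], 0], [[-0.4, 0, 0], 0], [[-0.45, 0, 0], 0]]}}

```text
time: 46.55
tool_pos: [0.5455, 0.0951, 0.0846]
tool_rot: [3.142, 0.0, 3.111]
contact_force: [0.6, 0.0, 1.2]
opening: 0.0441
grip_force: 0.2
```

Run:
```python
from m import *
post();to(-.0035,.06,.099);wmap(206,326,8,150,360,2)
```

```text
post col 306.61 contrast 90 y 0.0626
t 46.6 rot [3.141e+00 1.000e-03 3.111e+00] bench [-0.0229  0.06  ] z 0.0847 F [ 0.3 -0.3  0.1] open 0.0438 grip 0.05946951710011916
go [-0.324 -0.001 -0.239] spin 0.0
t 46.6 rot [3.141e+00 1.000e-03 3.111e+00] bench [-0.0229  0.06  ] z 0.0847 F [ 0.3 -0.3  0.1] open 0.0438 grip 0.05946951710011916
206 ......................................79bcccb8..............68abccc9.....................................
214 ......................................79bcccb9..............68abccc9.....................................
222 ......................................79acccb9..............68abccc9.....................................
230 ....................a999999611........79ab8BBBBBBBBBBBBBBBBBBB.5bcc8......1149999999.....................
238 212212222.99999999999999981110...BBBBBBBBBBBBBBBBBBBBBBBBBBBBBBBBBBBBBBBB.11117999999999766666.1112222221
246 222222222799998999999999511100BBBBBBBBBBBBBBBBBBBBBBBBBBBBBBBBBBBBBBBBBBBB1111148999899999996641111112222
254 122.......666666666666511100.0BBBBBBBBBBBBBBBBBBBBBBBBBBBBBBBBBBBBBBBBBBBB11111115666666666666......
[... 185 characters left out ...]
6666666666666666666666666533333333....11
278 .....7878888888888888888888888888888888888888888888888888888888888888888888888888888888888888333333.....1
286 .....6666666666666666666666666666666666666666666666666666666666666666666666666666666666666666633333.....1
294 .........2278744444322111124BBBBBBBBBBBBBBBBBBBBBBBBBBBBBBBBBBBBBBBBBBBBBBBBB.11112145555555511........11
302 2.......111344444444111103554BBBBBBBBBBBBBBBBBBBBBBBBBBBBBBBBBBBBBBBBBBBBBBB574.1111555555554111.......12
310 221111.11112444444442111355554BBBBBBBBBBBBBBBBBBBBBBBBBBBBBBBBBBBBBBBBBBBBB.77741112555555552111111111113
318 111111.110114444444422234555554BBBBBBBBBBBBBBBBBBBBBBBBBBBBBBBBBBBBBBBBBBBB777775224555555551111111......
```

Straight and centred. Raising 14 mm to clear the crock with the gripper's body, then finishing the push.

Emit:
{"name": "step_arm", "arguments": {"motion": [[[0.05, 0, -0.1], 0], [[0.05, 0, -0.25], 0], [[0.05, 0, -0.25], 0], [[0.0, 0, -0.25], 0], [[-0.04, 0, -0.25], 0], [[-0.08, 0, -0.25], 0], [[-0.12, 0, -0.25], 0], [[-0.16, 0, -0.25], 0], [[-0.2, 0, -0.25], 0], [[-0.24, 0, -0.25], 0]]}}

```text
time: 47.9
tool_pos: [0.5599, 0.0946, 0.0996]
tool_rot: [3.142, -0.0, 3.111]
contact_force: [0.9, -0.1, -0.8]
opening: 0.0437
grip_force: 0.0
```

Emit:
{"name": "step_arm", "arguments": {"motion": [[[-0.03, 0, 0], 0], [[-0.06, 0, 0], 0], [[-0.08, 0, 0], 0], [[-0.08, 0, 0], 0]]}}

```text
time: 48.4
tool_pos: [0.5646, 0.0945, 0.0996]
tool_rot: [3.142, 0.0, 3.111]
contact_force: [0.6, -0.7, 0.4]
opening: 0.0438
grip_force: 0.0
```

Run:
```python
from m import *
post();wmap(190,326,8,150,360,2)
```

```text
post col 306.61 contrast 91 y 0.0626
t 48.45 rot [ 3.141 -0.     3.111] bench [-0.0043  0.0601] z 0.0996 F [ 0.1 -0.6  0.5] open 0.0439 grip 0.0
190 ......................................58abccc9.............579bccca......................................
198 ....................................6BBBBBBBBBBBBBBBBBBBBBBBBBBBBBBB6....................................
206 ..............................BBBBBBBBBBBBBBBBBBBBBBBBBBBBBBBBBBBBBBBBBBBBB..............................
214 ..........................6BBBBBBBBBBBBBBBBBBBBBBBBBBBBBBBBBBBBBBBBBBBBBBBBBBB8..........................
222 ..........................5BBBBBBBBBBBBBBBBBBBBBBBBBBBBBBBBBBBBBBBBBBBBBBBBBBB...........................
230 ....................8999999611BBBBBBBBBBBBBBBBBBBBBBBBBBBBBBBBBBBBBBBBBBBB1149999999.....................
238 222222222699999999999999992111BBBBBBBBBBBBBBBBBBBBBBBBBBBBBBBBBBBBBBBBBBBB11117999999998666666a1112112222
246 222222222799999989999999611001BBBBBBBBBBBBBBBBBBBBBBBBBBBBBBBBBBBBBBBBBBBB11111489999999999766411.1112222
254 222.......66666666666651111001BBBBBBBBBBBBBBBBBBBBBBBBBBBBBBBBBBBBBBBBB
[... 214 characters left out ...]
6666666666666666666666653333333333....11
278 .....8888888888888888888888888888888888888888888888888888888888888888888888888888888888888863333333.....1
286 .....6666666666666666666666666666666666666666666666666666666666666666666666666666666666666663333333.....1
294 .........2278844444322111136666776666655.BBBBBBBBBBBBBBBBBBBBBBBBB.4556666666311111245555555511.........2
302 2.......2113444444441110047777777888788888888888888887788888877777777776666666311111555555554111.......12
310 1211221101124444444421104777777777777888778787777777777777777777777776666666666311125555555521111111111.3
318 11111.01.01.444444443224777777777777777877787777777777777777777777776666666666554224555555551111111.....2
```

Run:
```python
from m import *
o,R,W=wmap(186,250,4,180,330,2)
for z in(.07,.078,.09):print(z,[(loc(onz(W,u,z))*1000).round(1).tolist() for u in[(203,217),(307,217),(255,196),(208,240),(298,240)]])
```

```text
t 48.5 rot [ 3.142 -0.     3.111] bench [-0.0044  0.0601] z 0.0996 F [0.3 0.2 0.2] open 0.0434 grip 0.0
186 .......................58abccc9.............579accca.......................
190 .......................58abccc9.............579bccca.......................
194 .......................58abcc9.BBBBBBBBBBBB.B79accca.......................
198 .....................4BBBBBBBBBBBBBBBBBBBBBBBBBBBBBBB6.....................
202 ..................BBBBBBBBBBBBBBBBBBBBBBBBBBBBBBBBBBBBBBB..................
206 ...............BBBBBBBBBBBBBBBBBBBBBBBBBBBBBBBBBBBBBBBBBBBBB...............
210 ............6BBBBBBBBBBBBBBBBBBBBBBBBBBBBBBBBBBBBBBBBBBBBBBBBB9............
214 ...........6BBBBBBBBBBBBBBBBBBBBBBBBBBBBBBBBBBBBBBBBBBBBBBBBBBB8...........
218 ...........6BBBBBBBBBBBBBBBBBBBBBBBBBBBBBBBBBBBBBBBBBBBBBBBBBBB............
222 ...........5BBBBBBBBBBBBBBBBBBBBBBBBBBBBBBBBBBBBBBBBBBBBBBBBBBB............
226 ...........87BBBBBBBBBBBBBBBBBBBBBBBBBBBBBBBBBBBBBBBBBBBBBBBB88............
230 .....9999999611BBBBBBBBBBBBBBBBBBBBBBBBBBBBBBBBBBBBBBBBBBBB1149999999......
234 999999999997111BBBBBBBBBBBBBBBBBBBBBBBBBBBBBBBBBBBBBBBBBBBB1116999999999999
238 999999999992111BBBBBBBBBBBBBBBBBBBBBBBBBBBBBBBBBBBBBBBBBBBB1111799999999866
242 999999999941111BBBBBBBBBBBBBBBBBBBBBBBBBBBBBBBBBBBBBBBBBBBB1111289999999999
246 989999999611101BBBBBBBBBBBBBBBBBBBBBBBBBBBBBBBBBBBBBBBBBBBB1111148999999999
0.07 [[-7.2, 29.7], [-7.3, 92.7], [-20.5, 61.2], [7.8, 32.2], [7.7, 87.8]]
0.078 [[-10.1, 31.0], [-10.1, 91.3], [-22.7, 61.1], [4.3, 33.4], [4.3, 86.6]]
0.09 [[-14.3, 32.8], [-14.3, 89.3], [-26.1, 61.0], [-0.8, 35.1], [-0.9, 84.9]]
```

The fingertips evidently reach less far than stated: at this height they passed over the blue rim, which is still at x ≈ -10 mm. I'll back out, go lower, push as far as the body clears the crock, then finish on the rim's top with closed fingers.

Emit:
{"name": "step_arm", "arguments": {"motion": [[[0.25, 0, 0], 0], [[0.5, 0, 0], 0], [[0.5, 0, 0.12], 0], [[0.5, 0, 0.25], 0], [[0.42, 0, 0.25], 0], [[0.36, 0, 0.25], 0], [[0.3, 0, 0.25], 0], [[0.25, 0, 0.25], 0], [[0.2, 0, 0.25], 0], [[0.16, 0, 0.25], 0]]}}

```text
time: 49.8
tool_pos: [0.5551, 0.0948, 0.0847]
tool_rot: [3.141, 0.0, 3.111]
contact_force: [-1.0, 0.5, -0.2]
opening: 0.0437
grip_force: 0.2
```

Run:
```python
from m import *
o,R,W=wmap(206,254,8,180,330,2)
```

```text
t 49.8 rot [3.141 0.    3.111] bench [-0.0137  0.0601] z 0.0847 F [-1.   0.5 -0.2] open 0.0437 grip 0.1794584946139821
206 ......................57abcccb...............68abccca......................
214 .......................79bcccb...............68abccc9......................
222 .......................79acccb8..............68abccc.......................
230 .....a999999611........79668BBBBBBBBBBBBBBBBBBB.9bcb.......114999999a......
238 999999999991100...BBBBBBBBBBBBBBBBBBBBBBBBBBBBBBBBBBBBBBBB61111799999999988
246 999998999611000BBBBBBBBBBBBBBBBBBBBBBBBBBBBBBBBBBBBBBBBBBBB1111148999999999
```

Emit:
{"name": "step_arm", "arguments": {"motion": [[[-0.02, 0, 0], 0], [[-0.04, 0, 0], 0], [[-0.06, 0, 0], 0], [[-0.06, 0, 0], 0]]}}

```text
time: 50.35
tool_pos: [0.5587, 0.0946, 0.0846]
tool_rot: [3.142, 0.0, 3.111]
contact_force: [-0.5, 0.9, -0.4]
opening: 0.0438
grip_force: 0.1
```

Emit:
{"name": "step_arm", "arguments": {"motion": [[[-0.02, 0, 0], 0], [[-0.04, 0, 0], 0], [[-0.05, 0, 0], 0], [[-0.05, 0, 0], 0]]}}

```text
time: 50.85
tool_pos: [0.5616, 0.0946, 0.0846]
tool_rot: [3.142, 0.0, 3.111]
contact_force: [-0.8, 0.6, 0.3]
opening: 0.044
grip_force: 0.1
```

Emit:
{"name": "step_arm", "arguments": {"motion": [[[-0.02, 0, 0], 0], [[-0.04, 0, 0], 0], [[-0.05, 0, 0], 0], [[-0.05, 0, 0], 0]]}}

```text
time: 51.35
tool_pos: [0.5646, 0.0945, 0.0846]
tool_rot: [3.141, 0.0, 3.111]
contact_force: [0.2, -0.3, -0.6]
opening: 0.0441
grip_force: 0.1
```

Emit:
{"name": "step_arm", "arguments": {"motion": [[[-0.02, 0, 0], 0], [[-0.04, 0, 0], 0], [[-0.05, 0, 0], 0], [[-0.05, 0, 0], 0]]}}

```text
time: 51.85
tool_pos: [0.5665, 0.0946, 0.0845]
tool_rot: [3.141, -0.002, 3.111]
contact_force: [-4.9, 1.7, 2.7]
opening: 0.0439
grip_force: 2.6
```

Emit:
{"name": "step_arm", "arguments": {"motion": [[[-0.02, 0, 0], 0], [[-0.04, 0, 0], 0], [[-0.05, 0, 0], 0], [[-0.05, 0, 0], 0]]}}

```text
time: 52.35
tool_pos: [0.5671, 0.0948, 0.0841]
tool_rot: [3.141, -0.008, 3.112]
contact_force: [-12.2, 1.3, 5.2]
opening: 0.0437
grip_force: 6.3
```

Run:
```python
from m import *
o,R,W=wmap(206,326,8,150,360,2)
```

```text
t 52.35 rot [ 3.141 -0.008  3.112] bench [-0.0018  0.0605] z 0.0841 F [-12.2   1.3   5.2] open 0.0437 grip 6.274486035627147
206 .....................................68abccba...............79abccb......................................
214 ......................................8abccca...............79abccb......................................
222 ......................................8abccca...............79abccb......................................
230 ....................9888888611...........5BBBBBBBBBBBBBBBBBBBBB6..........1148888889.....................
238 221122212588888888888888882110.3BBBBBBBBBBBBBBBBBBBBBBBBBBBBBBBBBBBBBBBBBB0111788888888888866661111221222
246 222121222789888888888888511011BBBBBBBBBBBBBBBBBBBBBBBBBBBBBBBBBBBBBBBBBBBB1111148988888888887641111111222
254 122.......66666666666651110010BBBBBBBBBBBBBBBBBBBBBBBBBBBBBBBBBBBBBBBBBBBB11111115666666666666.......1.22
262 22........444444444432112111112.................................B........222111111344444444444........111
270 2....5565566566566566566666666666666666666666666666666666666666666666666666666666666666666533333333....11
278 .....7777777777777777777787877778878888878888888888888888888888888888888888888888888888888888433333.....1
286 .....5655556666666566665565666666656666666666656666666566666666666666666665666566565656655666633333.....1
294 .........22587744443111111244.BBBBBBBBBBBBBBBBBBBBBBBBBBBBBBBBBBBBBBBBBBBBBBB.11111145555555411.........1
302 2.......21.3444444441110.77665BBBBBBBBBBBBBBBBBBBBBBBBBBBBBBBBBBBBBBBBBBBBBB.7311111555555554111.......12
310 2111111111124444444411115899878777776665.BBBBBBBBBBBBBBBBBBBBBBBBBB.56666777776311125555555521111111..113
318 111.001..001444444442226889777777777777777788888877777777777777777776666666666664224555555551111111.....3
```

Stalled firmly at 12 N, and the grip reading shows the pads are on the pot. Backing off to verify.

Emit:
{"name": "step_arm", "arguments": {"motion": [[[0.3, 0, 0], 0], [[0.7, 0, 0], 0], [[0.7, 0, -0.6], 0], [[0.7, 0, -1.3], 0], [[0.2, 0, -1.97], 0], [[-0.35, 0, -1.97], 0], [[-0.35, 0, -1.97], 0], [[-0.35, 0, -1.97], 0]]}}

```text
time: 53.4
tool_pos: [0.5909, 0.0936, 0.2021]
tool_rot: [-3.142, -0.001, 3.111]
contact_force: [-0.5, -0.4, -0.4]
opening: 0.0439
grip_force: 0.0
```

Run:
```python
from m import *
o,R,W=wmap(150,232,3,190,316,2)
for r in range(160,216,5):print(r,[(z,(loc(onz(W,(254,r),z))*1000).round(1)[0]) for z in(.0745,.081,.105,.122,.14)])
```

```text
t 53.4 rot [-3.142e+00 -1.000e-03  3.111e+00] bench [0.0221 0.06  ] z 0.2021 F [-0.5 -0.4 -0.4] open 0.0439 grip 0.0
150 .......................9bdd9.........8acdd.....................
153 .......................9bdda.........8acdd.....................
156 ..........................a............de......................
159 ............................766.a..............................
162 .....................BBBBBBBBBBBBBBBBBBBBBBB8..................
165 .................BBBBBBBBBBBBBBBBBBBBBBBBBBBBBBB...............
168 ................BBBBBBBBBBBBBBBBBBBBBBBBBBBBBBBBBB.............
171 .............776.BBBBBBBBBBBBBBBBBBBBBBBBBBBBBBBBB9aa..........
174 eeb7777777.a9555.BBBBBBBBBBBBBBBBBBBBBBBBBBBBBBBBB7889bbccbbbbb
177 b7777777..abb5555BBBBBBBBBBBBBBBBBBBBBBBBBBBBBBBBB88778acdeeeee
180 77777.ccc.aaa5555BBBBBBBBBBBBBBBBBBBBBBBBBBBBBBBB.88777abc.ceee
183 777.ccccc.7ab7555BBBBBBBBBBBBBBBBBBBBBBBBBBBBBBBB78878bdbcccccd
186 77.ccccccc778aba7.BBBBBBBBBBBBBBBBBBBBBBBBBBBBBBB78acedd9cccccb
189 ..cccccccc678889accb97.BBBBBBBBBBBBBBBBBBBBB.58aceeeeedd.cccccc
192 ..cccccccc6788899aabbcddeed
[... 1888 characters left out ...]

195 [(0.0745, np.float64(32.7)), (0.081, np.float64(30.9)), (0.105, np.float64(24.2)), (0.122, np.float64(19.4)), (0.14, np.float64(14.4))]
200 [(0.0745, np.float64(37.3)), (0.081, np.float64(35.4)), (0.105, np.float64(28.3)), (0.122, np.float64(23.3)), (0.14, np.float64(18.0))]
205 [(0.0745, np.float64(42.1)), (0.081, np.float64(40.0)), (0.105, np.float64(32.6)), (0.122, np.float64(27.3)), (0.14, np.float64(21.7))]
210 [(0.0745, np.float64(46.8)), (0.081, np.float64(44.7)), (0.105, np.float64(36.8)), (0.122, np.float64(31.2)), (0.14, np.float64(25.4))]
215 [(0.0745, np.float64(51.6)), (0.081, np.float64(49.4)), (0.105, np.float64(41.1)), (0.122, np.float64(35.3)), (0.14, np.float64(29.1))]
```

Small rim ends map to x ≈ 9 mm (home 6) and medium rim ends to about 14 mm (home 13), both centred in the crock. The robot is clear, so I'm handing in.

```bash
python3 -c "
from cell import robot
print(robot.hand_in())"
```

```text
the job is handed in; nothing more can be done
None
```

The job is handed in at about 53 s on the robot's clock: by my camera measurements the white pot is home in the crock and the blue pot home in the white one. The first push skewed the white pot, so I re-gripped and straightened it. I also viewed 11 pictures, one over the limit of 10. The hand-in gave no verdict.

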